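Right the comb stand and put the gel comb in it

ROBOT

A 7-joint arm with a two-finger parallel gripper is mounted at the origin on the work surface. World frame = base frame: x ahead of the robot, y to its left, z up, the work surface at z = 0. Lengths are in m, angles in rad, forces in N, time in s.
With the tool pointing down it reaches from about 0.425 to 0.825 m from the base axis. Payload 3.6 kg.
Tool frame: the origin (TCP) lies on the mounting face of the last link; the fingertips stand 186 mm ahead of it and the grasp point (between the pads) lies ahead of it (env.grip_depth is the y of the grasp point in the tool frame, in m); y points along the fingers, x is the direction in which the jaws open and shut, and the axes are right-handed (so a half turn about y gives the same grasp; the last joint's range is limited). The gripper opens to 93 mm and grips with 3 to 60 N. Pads are 15 mm wide; open, the fingers measure 128 mm over their backs; the gripper's body (75 mm by 188 mm) begins 65 mm behind the grasp point.
Start: joints at [-1.339, 0.615, -0.013, 1.423, 0.008, 1.103, -0.04], TCP at [0.166, 0.629, 0.405] pointing down, gripper open.
Joint ranges: [-3.12, 3.12], [-0.3, 2.06], [-1.34, 1.32], [0.26, 2.42], [-1.36, 4.5], [0.01, 1.98], [-2.84, 2.84]. Speed limits (rad/s): [2.79, 2.79, 3.14, 3.14, 3.14, 3.14, 3.14].

INTERFACE

Orientations are given as a unit quaternion [w, x, y, z].
In Python, from workcell import env, optics, nets gives the robot as it stands. The module is installed in compiled form; this text tells all that it offers.
- The arm moves only by the tool apply_moves, never from a script. Its argument "motion" is a list of rows, each a list of 3 entries, a list of its own where there are three numbers: the shift along the tool's x, y, z in mm, then the turn, a rotation vector about the tool's x, y, z in rad, then the finger opening in mm, from 0 to 93. A call has 1 to 12 rows; each row shifts and turns the pose as measured when the row begins, along the tool's axes as they then stand; what a row does not reach is not made up. A row lasts 1/10 s, in which the tool goes at most 50 mm and 8.59 degrees, less where a joint would pass 70% of its speed; a pose out of reach is approached as far as the arm can. A call with a gripper value outside its range is refused whole. The fingers move at their own pace and stop on an object; "squeeze" is the grip in N (left out, the last holds). Time passes only in rows, so rows that do not move let the fingers close. It gives the time, the measured TCP pose, the force and the opening at its end, in the units of the state.
- env.observe(): the state, without advancing time (a new reading comes with each control period).
- optics.read_camera(name): name is "side" or "top"; returns a dict with "img" (384x512x3 uint8, red, green, blue), "vfov" (degrees; the focal length in pixels is half the picture's height over the tangent of half this angle, whatever the lens; pixels are square), "cx", "cy" (the principal point, pixels), "pose" (4x4, takes a point from camera to world coordinates). Camera axes: x right, y up, looking along -z (the intrinsics and any distortion apply to the point x, -y, -z); pixel columns grow to the right and rows downward; lengths in m; the calibration is good to about 2 mm. A picture is of the moment at which its call begins. There is no depth.
- env.sign_off(): hands the job in, once; it reports no verdict.
Trained networks look in the newest picture that a camera, given by its name, has taken for a name from the list of things; names that differ only in an ending like _2 or _b are one class to them, and where a whole thing is asked for, a point or a joint stands for the part that bears it (a point fixed in the world has none). Each returns a list of dicts, best first, with "p" (0 to 1); they miss things now and then, are a little off and sometimes report something else, mostly with a low value. They report only what shows in the picture. A call takes as long as a camera call. They do not tell look-alikes from the thing itself.
- nets.boxes_of(camera, label): "position" ([row, column] in pixels, amid what is visible of it).
- nets.trace(camera, label): "region" (384x512 bool, what is visible of it) and "position" ([row, column] in pixels, amid what is visible of it).
The state is a dict: "time": time; "qpos": joint angles; "qd": joint speeds; "tau": joint torques, N m; "ee_pos": TCP position; "ee_rot": TCP orientation; "contact_force": force on the tool from outside, world axes, zero at the start; "moment": the same for the moment, N m; "finger_gap": opening from 0.0 (shut) to 1.0 (fully open).
Only numpy, scipy, OpenCV 4.12 (cv2) and the standard library are available. Lean on these libraries where they do the work, as an engineer would, in place of code of your own. Each camera call takes 0.05 s, during which the arm holds its last target.

TASK

The round comb stand has tipped over: roll it along the bench, without picking it up, until it sits on its flat foot with the slot facing up. Then lift the black gel comb out of the casting tray and stand it teeth down in the slot, fully home and about centred along the stand, and let go. Leave the other things on the bench where they are.

Things in the scene. Friction and masses are not known exactly. Their poses are not given: they have to be found in the camera images.
- stand: comb stand: white plastic round bar, loose, 110 mm long, 55 mm across (24 fine facets: it stays where it is let go), 0.26-0.40 kg; a slot all along one side, a flat foot on the other side. Origin on the bar's axis at mid-length; x along the bar, z out of the slot's mouth. It starts on its round side, z leaning sideways and down, 120 degrees from up; origin then 27 mm, top 55 mm above the bench.
- stand_slot (a point): middle of the slot's floor, same axes as the stand, 2 mm from the bar's axis towards the mouth. The slot is 8 mm wide (in y), 24 mm deep, open at both ends of the bar; its lips are bevelled to 17 mm at the mouth. With the stand on its foot this point is 24 mm and the lips 48 mm above the bench.
- stand_foot (a point): middle of the stand's flat foot, which is 33 mm wide and 22 mm from the bar's axis; same axes as the stand. Rubbed along its top, the stand rolls half as far as the rubbing hand moves. Rolled away from the side to which z leans, by about 55 mm in all, it comes upright; it drops onto the foot by itself once z is within about 37 degrees of up.
- comb: gel comb: flat black plastic comb 72 mm tall, 50-80 g, hanging upright in the tray. Origin at the middle of the teeth tips, z up to the handle, x along its width, y through its 5 mm thickness; both faces alike. Eight teeth 16 mm long; 88 mm wide up to 28 mm from the tips, then shoulders 116 mm wide up to 58 mm, then the handle. In the tray the tips are 7 mm above the bench.
- comb_grip (a point): middle of the comb's handle bar, 65 mm above the teeth tips; same axes as the comb. The bar is 80 mm long in x, 14 mm thick in y and 14 mm tall.
- tray: clear plastic casting tray fixed to the bench: 102 x 140 mm, side walls 35 mm tall, ends open. Origin at the centre of its underside; x from wall to wall, y along the walls. Ribs 45 mm tall on the walls form grooves 7 mm wide at y = +35 and -35 mm; the comb hangs by its shoulders on the walls at y = +35 mm, its x along the tray's x. It lifts out straight up; 40 mm clears it.
- vial: small amber screw-top jar, 38 mm across, 42 mm tall, standing between the tray and the stand; loose, to be left alone
- tip_box: grey box of pipette tips, 120 x 85 mm, 53 mm tall, on the robot's side of the bench; loose, to be left alone
- tube_rack: blue micro-tube rack, 90 x 200 mm, 33 mm tall, on the robot's side of the bench; loose, to be left alone
- timer: white bench timer with a dark display, lying flat, 75 x 65 mm, 24 mm tall, at the back of the work area; loose, to be left alone
- tape_roll: roll of paper tape lying flat, 48 mm across, 22 mm tall, near the back of the bench; loose, to be left alone
There are look-alikes about, which are no part of the job. What is shaped like the stand but pink is not meant.

How it is judged:
By the outcome, as a careful person would: the job done as asked, in the order asked, and still so for the second after the job is handed in, with the robot touching nothing.
It also fails if it takes over 67 s, if anything falls off the work surface, if the arm or the gripper's body presses on something with over 40 N, if the wrist force passes 120 N, or if a joint passes its speed limit or range.

## Working session

There is one attempt and no reset: what is moved stays moved. The work goes in short steps, Python scripts to look and compute and a tool call to move; the robot and the scene stay as the last step left them, time stands still between calls to the robot, and variables do not carry over. Pictures are saved under pics/ and viewed, and the job is handed in when it is done.

Besides the shell and the picture viewer there is one more tool, called after "Emit:" as name(argument=value, ...) on one line, values as JSON. apply_moves: Moves the arm, as the interface text tells. Its arguments: {"type":"object","properties":{"motion":{"type":"array"},"squeeze":{"type":"number"}},"required":["motion"]}

```bash
mkdir -p pics; ls; python3 - <<'E'
from workcell import env, optics, nets
import cv2, json
s=env.observe(); print(s); print(env.grip_depth)
for n in ("side","top"):
    c=optics.read_camera(n); print(n,{k:c[k] for k in c if k!='img'})
    cv2.imwrite(f'pics/{n}0.png',cv2.resize(c['img'][:,:,::-1],(800,600)))
    cv2.imwrite(f'pics/{n}0_raw.png',c['img'][:,:,::-1])
E
```

```text
pics
{'time': 0.0, 'qpos': array([-1.3394921 ,  0.61589999, -0.01263431,  1.4248873 ,  0.00813639,
        1.10337511, -0.04039017]), 'qd': array([-0.00036765,  0.00062492,  0.00134551,  0.00012714, -0.00205974,
        0.00120129, -0.00112615]), 'tau': array([ 4.42505907e-04, -4.58949065e+01,  2.09214315e-01, -1.65742475e+01,
       -6.10971171e-02,  2.06044730e-02,  2.31970807e-04]), 'ee_pos': array([0.16562377, 0.62822047, 0.40359686]), 'ee_rot': array([-0.55954136,  0.56066047,  0.43091596, -0.43230167]), 'contact_force': array([-0.61825367,  0.63420336, -0.46053208]), 'moment': array([0.05813108, 0.02016244, 0.04424709]), 'finger_gap': 0.9972075391752819}
0.1673
side {'vfov': 55.96518097275512, 'cx': 257.6718844068419, 'cy': 190.91925676995032, 'pose': array([[-0.92738693,  0.26055588, -0.26844761,  0.28123353],
       [-0.37344997, -0.60237974,  0.70545996,  0.65743834],
       [ 0.02210434,  0.7544861 ,  0.65594369,  0.66556318],
       [ 0.        ,  0.        ,  0.        ,  1.        ]])}
top {'vfov': 54.332429054905774, 'cx': 254.88246154416777, 'cy': 188.71502725742175, 'pose': array([[-0.00974675,  0.99300288, -0.11768722,  0.43962951],
       [-0.99956105, -0.00638237,  0.02893059,  0.00814638],
       [ 0.02797703,  0.11791754,  0.99262921,  1.04076714],
       [ 0.        ,  0.        ,  0.        ,  1.        ]])}
```

View pics/side0.png

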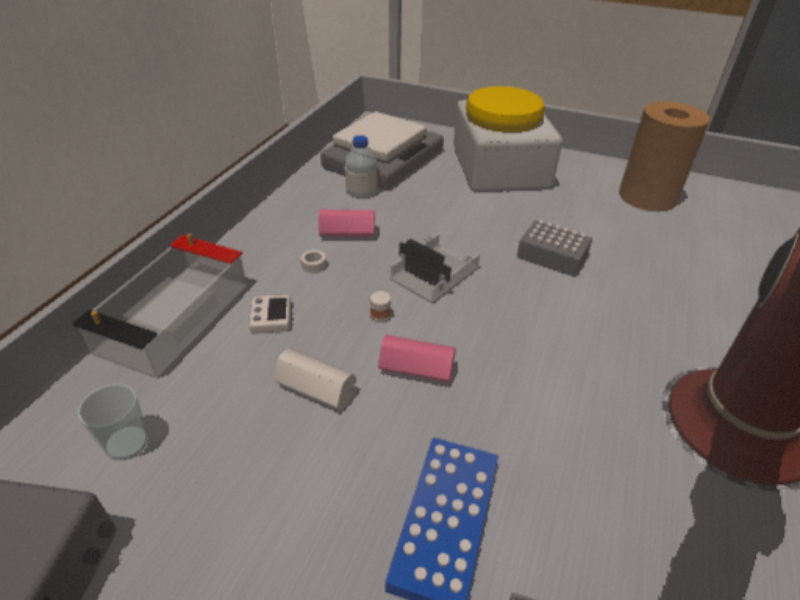

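View pics/top0.png

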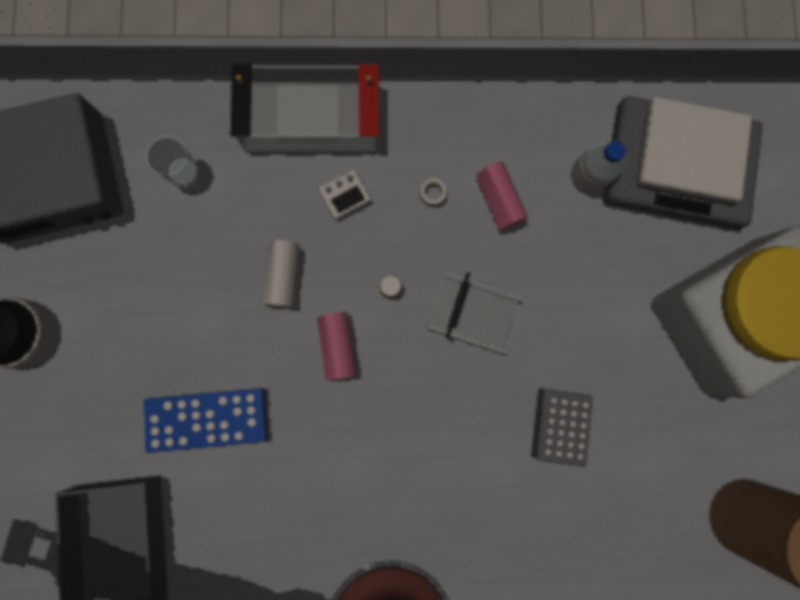

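```bash
cat > h.py <<'E'
import numpy as np, cv2
from scipy.spatial.transform import Rotation as R
CAL={}
def cal(c):
    f=c['img'].shape[0]/2/np.tan(np.radians(c['vfov']/2)); return f,c['cx'],c['cy'],np.array(c['pose'])
def back(c,row,col,z):
    f,cx,cy,T=cal(c); d=T[:3,:3]@np.array([(col-cx)/f,-(row-cy)/f,-1]); o=T[:3,3]
    return o+d*(z-o[2])/d[2]
def proj(c,p):
    f,cx,cy,T=cal(c); q=T[:3,:3].T@(np.asarray(p,float)-T[:3,3]); return cy-f*q[1]/-q[2], cx+f*q[0]/-q[2]
def tri(c1,rc1,c2,rc2):
    A=np.zeros((3,3));b=np.zeros(3)
    for c,(r,cc) in ((c1,rc1),(c2,rc2)):
        f,cx,cy,T=cal(c); d=T[:3,:3]@np.array([(cc-cx)/f,-(r-cy)/f,-1]); d/=np.linalg.norm(d)
        P=np.eye(3)-np.outer(d,d); A+=P; b+=P@T[:3,3]
    return np.linalg.solve(A,b)
def crop(c,r,cc,h,name,k=8):
    im=c['img'][max(0,r-h):r+h,max(0,cc-int(h*1.33)):cc+int(h*1.33),::-1]
    im=cv2.resize(im,None,fx=k,fy=k,interpolation=cv2.INTER_CUBIC)
    im=np.clip(im.astype(float)*1.4,0,255).astype(np.uint8)
    assert im.shape[0]<=600 and im.shape[1]<=800, im.shape
    cv2.imwrite('pics/'+name,im)
def tool():
    from workcell import env
    s=env.observe(); q=s['ee_rot']; r=R.from_quat([q[1],q[2],q[3],q[0]]).as_matrix()
    return s,s['ee_pos'],r
E
python3 - <<'E'
from h import *
from workcell import env,optics,nets
c={n:optics.read_camera(n) for n in ('side','top')}
for n in c:
    for l in ('stand','comb','stand_slot','comb_grip','tray','vial','stand_foot','tip_box','tube_rack','timer','tape_roll'):
        print(n,l,[(np.round(d['position'],1).tolist(),round(d['p'],2)) for d in nets.boxes_of(n,l)])
s,p,r=tool(); print(r.round(3), p)
crop(c['side'],242,201,36,'s1.png'); crop(c['top'],175,181,36,'t1.png')
crop(c['side'],170,278,36,'s2.png'); crop(c['top'],200,304,36,'t2.png')
E
```

```text
side stand [([228.8, 267.7], 0.86), ([241.8, 198.7], 0.79), ([141.4, 219.7], 0.71)]
side comb [([164.7, 270.6], 0.89), ([191.1, 242.2], 0.45)]
side stand_slot [([142.1, 225.9], 0.88), ([246.6, 202.4], 0.85), ([229.5, 263.8], 0.56)]
side comb_grip [([169.6, 269.1], 0.74), ([197.2, 169.8], 0.44)]
side tray [([176.1, 282.3], 0.86)]
side vial [([194.4, 242.9], 0.69), ([197.2, 170.4], 0.33), ([241.4, 201.6], 0.27)]
side stand_foot [([241.1, 198.2], 0.95), ([225.4, 271.5], 0.87), ([140.5, 219.7], 0.64)]
side tip_box []
side tube_rack [([332.7, 281.6], 0.72), ([170.0, 200.8], 0.42)]
side timer [([196.8, 170.1], 0.64), ([171.5, 200.1], 0.64)]
side tape_roll [([167.3, 203.1], 0.71)]
top stand [([122.7, 320.2], 0.89), ([223.1, 214.2], 0.79), ([176.9, 178.7], 0.69)]
top comb [([193.9, 293.2], 0.51)]
top stand_slot [([125.6, 319.5], 0.98), ([171.9, 180.1], 0.83), ([220.2, 216.2], 0.82)]
top comb_grip [([194.1, 295.2], 0.61)]
top tray [([172.2, 179.7], 0.63), ([198.8, 304.5], 0.57)]
top vial [([182.2, 250.7], 0.63)]
top stand_foot [([220.8, 214.6], 0.98), ([124.7, 321.0], 0.58)]
top tip_box [([274.7, 360.1], 0.84)]
top tube_rack [([272.9, 131.4], 0.56)]
top timer [([124.0, 221.7], 0.55)]
top tape_roll [([115.1, 274.6], 0.61)]
[[ 0.255 -0.    -0.967]
 [ 0.967 -0.     0.255]
 [-0.    -1.     0.   ]] [0.16568461 0.62851192 0.40473825]
```

View pics/s1.png

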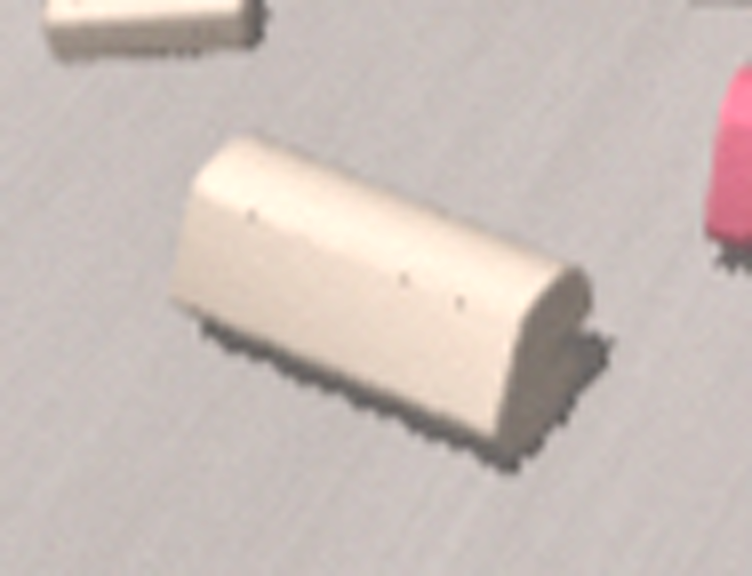

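View pics/t1.png

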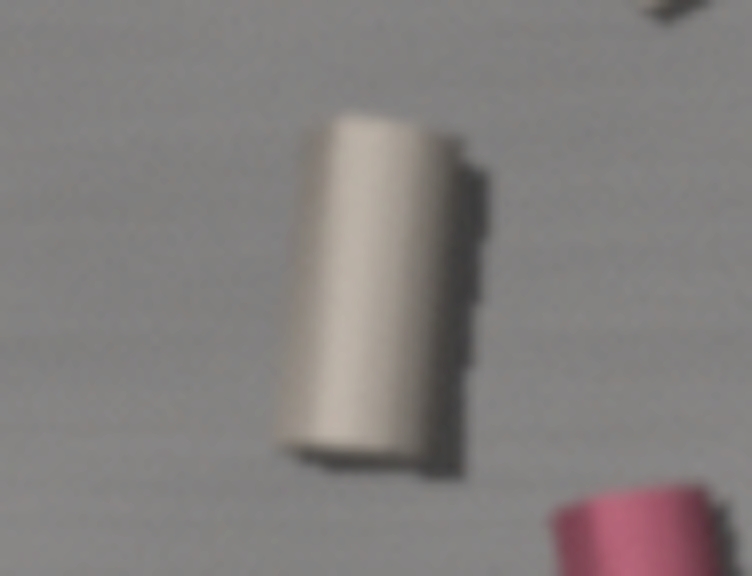

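View pics/s2.png

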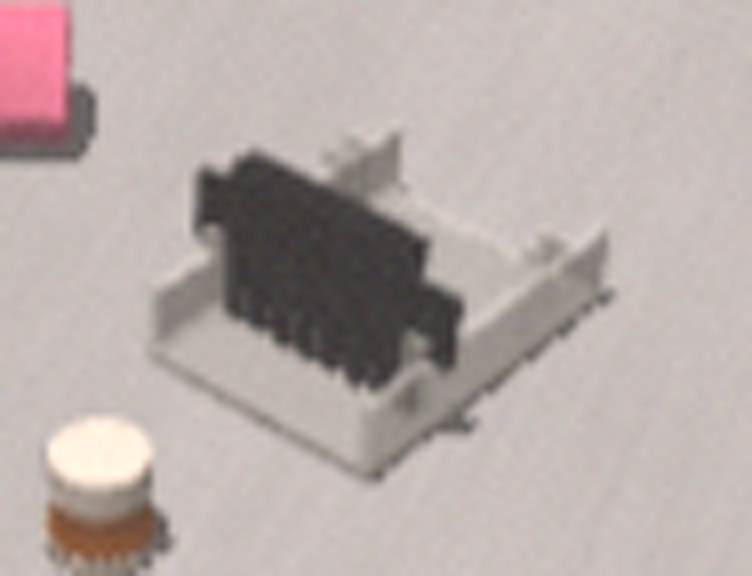

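View pics/t2.png

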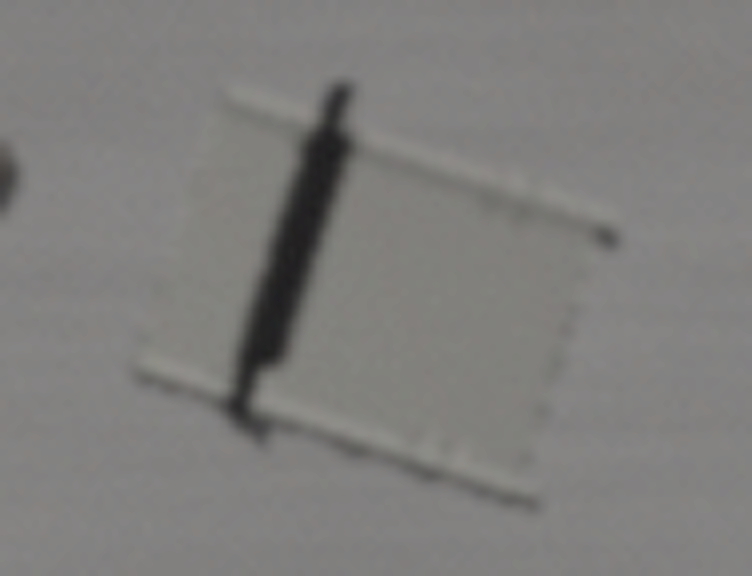

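```bash
cat > fit.py <<'E'
from h import *
from scipy.optimize import minimize
def standparts(lean):
    # profile in (y,z) with z out of slot; returns pts in stand frame
    a=np.radians(np.arange(0,360,15)+7.5); r=.0275
    P=[(r*np.cos(t),max(r*np.sin(t),-.022)) for t in a]+[(.0165,-.022),(-.0165,-.022)]
    return [np.array([(x,y,z) for x in(-.055,.055) for y,z in P])]
def box(x,y,z): return np.array([(i,j,k) for i in x for j in y for k in z])
def combparts():
    L=[box((-.058,.058),(-.0025,.0025),(.028,.058)),box((-.044,.044),(-.0025,.0025),(.016,.03)),
       box((-.04,.04),(-.007,.007),(.058,.072))]
    L+= [box((-.044+i*.0115,-.044+i*.0115+.0075),(-.0025,.0025),(0,.017)) for i in range(8)]
    return L
def pose(x,y,z,yaw,lean=0,tilt=0):
    T=np.eye(4);T[:3,:3]=(R.from_euler('z',yaw)*R.from_euler('x',lean)*R.from_euler('y',tilt)).as_matrix();T[:3,3]=(x,y,z);return T
def render(c,parts,T,ss=4):
    h,w=c['img'].shape[:2]; m=np.zeros((h*ss,w*ss),np.uint8)
    for P in parts:
        uv=np.array([proj(c,T[:3,:3]@p+T[:3,3])[::-1] for p in P])
        hull=cv2.convexHull(((uv+.5)*ss).astype(np.float32))
        cv2.fillConvexPoly(m,np.round(hull).astype(np.int32),255)
    return cv2.resize(m,(w,h),interpolation=cv2.INTER_AREA)/255.
def fit(cams,masks,parts,mk,x0,steps):
    def cost(v):
        T=mk(v); return sum(np.abs(render(c,parts,T)-m).sum()/m.sum() for c,m in zip(cams,masks))
    best=None
    sim=np.vstack([x0]+[np.array(x0)+np.eye(len(x0))[i]*steps[i] for i in range(len(x0))])
    b=minimize(cost,x0,method='Nelder-Mead',options=dict(initial_simplex=sim,xatol=1e-5,fatol=1e-4,maxiter=400))
    sim=np.vstack([b.x]+[b.x-np.eye(len(x0))[i]*steps[i]*.5 for i in range(len(x0))])
    b=minimize(cost,b.x,method='Nelder-Mead',options=dict(initial_simplex=sim,xatol=1e-5,fatol=1e-4,maxiter=400))
    return b.x,b.fun
E
python3 - <<'E'
from fit import *
from workcell import env,optics,nets
c={n:optics.read_camera(n) for n in ('side','top')}
print('stand ctr top@27',back(c['top'],175,181,.027),'tri',tri(c['side'],(241.8,198.7),c['top'],(175,180.5)))
print('comb', tri(c['side'],(164.7,270.6),c['top'],(193.9,293.2)))
def pick(n,l,rc):
    L=nets.trace(n,l); L=[d for d in L if np.hypot(*(np.array(d['position'])-rc))<20]
    print(n,l,len(L),[ (d['p'],d['region'].sum()) for d in L]); return L[0]['region'].astype(float) if L else None
ms=[pick('side','stand',(242,199)),pick('top','stand',(175,180))]
mc=[pick('side','comb',(166,271)),pick('top','comb',(194,294))]
np.savez('m.npz',*[m for m in ms+mc if m is not None])
for use in ((0,1),(0,),(1,)):
    cs=[c['side'],c['top']]
    p=back(c['top'],175,181,.027)
    if all(ms[i] is not None for i in use):
        for sg in (1,-1):
            print('stand',use,sg,fit([cs[i] for i in use],[ms[i] for i in use],standparts(0),lambda v:pose(v[0],v[1],.027,v[2],sg*np.radians(120)),[p[0],p[1],-.1],[.01,.01,.1]))
    if all(mc[i] is not None for i in use):
        q=back(c['top'],194,293.5,.06)
        print('comb',use,fit([cs[i] for i in use],[mc[i] for i in use],combparts(),lambda v:pose(v[0],v[1],.007,v[2]),[q[0],q[1],-.25],[.01,.01,.1]))
E
```

```text
stand ctr top@27 [0.59877259 0.17974554 0.027     ] tri [0.60261165 0.18361809 0.01797789]
comb [ 0.54190213 -0.12298478  0.05098692]
side stand 1 [(0.55, np.int64(1190))]
top stand 1 [(0.68, np.int64(804))]
side comb 1 [(0.73, np.int64(623))]
top comb 1 [(0.47, np.int64(204))]
stand (0, 1) 1 (array([ 0.5981494 ,  0.18633699, -0.08777297]), np.float64(0.13225684069354987))
stand (0, 1) -1 (array([ 0.59825603,  0.18520362, -0.0812478 ]), np.float64(0.1541441499046209))
comb (0, 1) (array([ 0.54043167, -0.11955587, -0.33772206]), np.float64(0.33559126228151537))
stand (0,) 1 (array([ 0.59705791,  0.18770387, -0.08882744]), np.float64(0.04783984181908057))
stand (0,) -1 (array([ 0.59680322,  0.18524912, -0.07796511]), np.float64(0.05563025210084033))
comb (0,) (array([ 0.53920467, -0.11809811, -0.34937058]), np.float64(0.11071664620904542))
stand (1,) 1 (array([ 0.59847305,  0.18592327, -0.09312112]), np.float64(0.07066139888791338))
stand (1,) -1 (array([ 0.59803964,  0.18441187, -0.09364906]), np.float64(0.09295678470393132))
comb (1,) (array([ 0.5436888 , -0.12104331, -0.32499454]), np.float64(0.2070165321030373))
```

```bash
cat > plan.py <<'E'
from h import *
def plan(target,heading_deg,n,gap,p=None,r=None,end=True):
    if p is None: s,p,r=tool()
    target=np.array(target,float)
    h0=np.degrees(np.arctan2(r[1,0],r[0,0])); dh=(heading_deg-h0+180)%360-180
    a=np.radians(heading_deg); rt=np.array([[np.cos(a),0,-np.sin(a)],[np.sin(a),0,np.cos(a)],[0,-1,0]])
    rv=R.from_matrix(r.T@rt).as_rotvec()
    print('h0 %.1f dh %.1f'%(h0,dh),'p',p.round(4),'dist %.0f mm'%(1e3*np.linalg.norm(target-p)))
    rows=[];cur=r.copy()
    for i in range(n):
        d=cur.T@((target-p)/n)*1e3
        rows.append([d.round(1).tolist(),(rv/n).round(4).tolist(),gap]); cur=cur@R.from_rotvec(rv/n).as_matrix()
    for x in rows: print(x)
E
python3 - <<'E'
from plan import *
t=np.array([.598,.186,0])-.046*np.array([.088,.996,0])
print(t)
plan([t[0],t[1],.29],-5,16,40)
E
```

```text
[0.593952 0.140184 0.      ]
h0 75.2 dh -80.2 p [0.1657 0.6285 0.4047] dist 660 mm
[[-22.7, 7.2, -33.7], [0.0, 0.0875, -0.0], 40]
[[-19.7, 7.2, -35.5], [0.0, 0.0875, -0.0], 40]
[[-16.5, 7.2, -37.1], [0.0, 0.0875, -0.0], 40]
[[-13.2, 7.2, -38.4], [0.0, 0.0875, -0.0], 40]
[[-9.8, 7.2, -39.4], [0.0, 0.0875, -0.0], 40]
[[-6.3, 7.2, -40.1], [0.0, 0.0875, -0.0], 40]
[[-2.8, 7.2, -40.5], [0.0, 0.0875, -0.0], 40]
[[0.8, 7.2, -40.6], [0.0, 0.0875, -0.0], 40]
[[4.3, 7.2, -40.4], [0.0, 0.0875, -0.0], 40]
[[7.8, 7.2, -39.8], [0.0, 0.0875, -0.0], 40]
[[11.3, 7.2, -39.0], [0.0, 0.0875, -0.0], 40]
[[14.7, 7.2, -37.9], [0.0, 0.0875, -0.0], 40]
[[17.9, 7.2, -36.4], [0.0, 0.0875, -0.0], 40]
[[21.0, 7.2, -34.7], [0.0, 0.0875, -0.0], 40]
[[24.0, 7.2, -32.7], [0.0, 0.0875, -0.0], 40]
[[26.8, 7.2, -30.5], [0.0, 0.0875, -0.0], 40]
```

What could be taken for the stand in the top picture: the white bar at row 175, col 181, and pink bars at (223,214) and (123,320). I choose the white one. The side crop at (242,199) shows its foot facing +y and its slot facing -y and down, so it has to roll towards +y. The only black comb is at top (194,294), in the tray.

Emit:
apply_moves(motion=[[[-23,7,-34],[0,0.0875,0],40],[[-20,7,-35],[0,0.0875,0],40],[[-16,7,-37],[0,0.0875,0],40],[[-13,7,-38],[0,0.0875,0],40],[[-10,7,-39],[0,0.0875,0],40],[[-6,7,-40],[0,0.0875,0],40],[[-3,7,-40],[0,0.0875,0],40],[[1,7,-40],[0,0.0875,0],40]], squeeze=20)

```text
time: 2.4
ee_pos: [0.3774, 0.3827, 0.3463]
ee_rot: [0.68, -0.671, -0.21, 0.209]
contact_force: [-1.1, 1.0, -0.4]
finger_gap: 0.438
```

```bash
python3 - <<'E'
from plan import *
plan([.594,.140,.29],-5,10,40)
E
```

```text
h0 34.5 dh -39.5 p [0.3774 0.3827 0.3463] dist 330 mm
[[4.1, 5.3, -32.3], [-0.0012, 0.0689, 0.0001], 40]
[[6.3, 5.3, -32.0], [-0.0012, 0.0689, 0.0001], 40]
[[8.5, 5.4, -31.4], [-0.0012, 0.0689, 0.0001], 40]
[[10.6, 5.4, -30.8], [-0.0012, 0.0689, 0.0001], 40]
[[12.7, 5.5, -30.0], [-0.0012, 0.0689, 0.0001], 40]
[[14.8, 5.5, -29.0], [-0.0012, 0.0689, 0.0001], 40]
[[16.7, 5.5, -27.9], [-0.0012, 0.0689, 0.0001], 40]
[[18.6, 5.6, -26.7], [-0.0012, 0.0689, 0.0001], 40]
[[20.4, 5.6, -25.3], [-0.0012, 0.0689, 0.0001], 40]
[[22.1, 5.6, -23.9], [-0.0012, 0.0689, 0.0001], 40]
```

Emit:
apply_moves(motion=[[[4,5,-32],[-0.001,0.069,0],40],[[6,5,-32],[-0.001,0.069,0],40],[[8,5,-32],[-0.001,0.069,0],40],[[11,5,-31],[-0.001,0.069,0],40],[[13,6,-30],[-0.001,0.069,0],40],[[15,6,-29],[-0.001,0.069,0],40],[[17,6,-28],[-0.001,0.069,0],40],[[19,6,-27],[-0.001,0.069,0],40],[[20,6,-25],[-0.001,0.069,0],40],[[22,6,-24],[-0.001,0.069,0],40]])

```text
time: 3.4
ee_pos: [0.6006, 0.1252, 0.2886]
ee_rot: [0.708, -0.704, 0.04, -0.044]
contact_force: [0.9, 0.7, -0.5]
finger_gap: 0.432
```

```bash
python3 - <<'E'
from plan import *
from workcell import optics
plan([.594,.140,.198],-5,3,40)
c=optics.read_camera('side'); crop(c,225,215,36,'s3.png')
E
```

```text
h0 -6.8 dh 1.8 p [0.6006 0.1252 0.2886] dist 92 mm
[[-2.9, 30.2, 4.4], [-0.0023, -0.0104, 0.0019], 40]
[[-2.8, 30.2, 4.5], [-0.0023, -0.0104, 0.0019], 40]
[[-2.7, 30.2, 4.6], [-0.0023, -0.0104, 0.0019], 40]
```

View pics/s3.png

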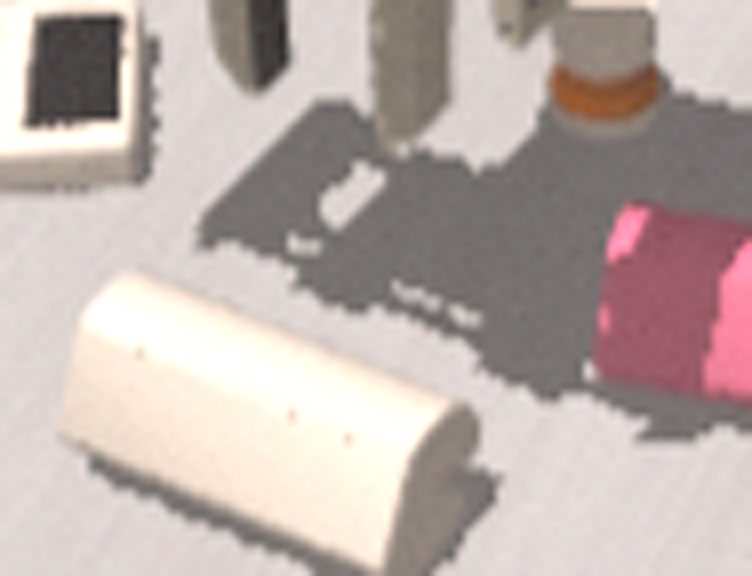

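The side crop shows the fingertips at crop (250,85) and (395,145), behind the stand's -y side and clear of the pink bar. Next I descend.

Emit:
apply_moves(motion=[[[-2,30,2],[-0.002,-0.01,0.002],40],[[-2,30,2],[-0.002,-0.01,0.002],40],[[-2,30,2],[-0.002,-0.01,0.002],40]])

```text
time: 3.75
ee_pos: [0.6041, 0.1213, 0.2005]
ee_rot: [-0.704, 0.708, -0.03, 0.044]
contact_force: [-0.6, 0.8, -0.7]
finger_gap: 0.435
```

```bash
python3 - <<'E'
from plan import *
from workcell import optics
plan([.596,.142,.197],-5,2,40)
c=optics.read_camera('side'); crop(c,225,215,36,'s4.png')
E
```

```text
h0 -6.0 dh 1.0 p [0.6041 0.1213 0.2005] dist 23 mm
[[-5.1, 1.6, 9.9], [0.0022, -0.0084, 0.0099], 40]
[[-5.0, 1.7, 9.9], [0.0022, -0.0084, 0.0099], 40]
```

View pics/s4.png

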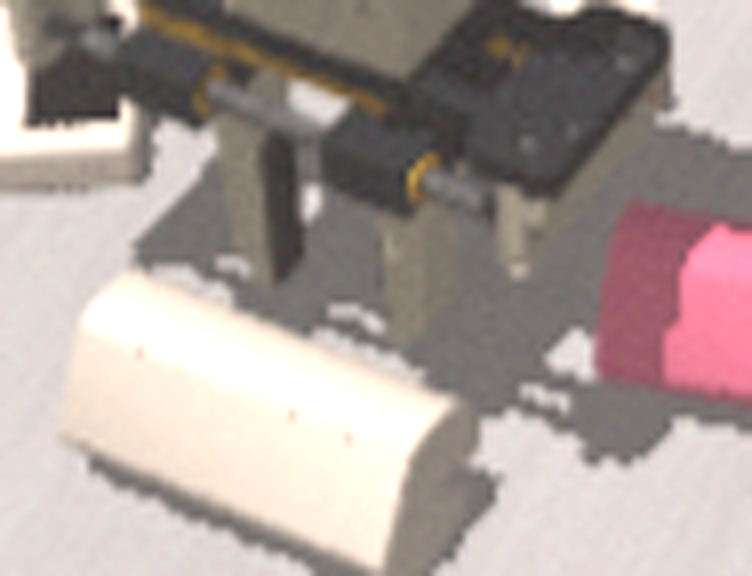

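Emit:
apply_moves(motion=[[[-4,2,12],[0.002,-0.008,0.01],40],[[-2,2,11],[0,0,0],40],[[0,-1,6],[0,0,0],40],[[0,-5,6],[0,0,0],40],[[0,-5,6],[0,0,0],40],[[0,0,0],[0,0,0],40]])

```text
time: 4.4
ee_pos: [0.6005, 0.1694, 0.2068]
ee_rot: [-0.706, 0.707, -0.031, 0.033]
contact_force: [-0.0, 0.4, 0.1]
finger_gap: 0.427
```

```bash
python3 - <<'E'
from plan import *
from workcell import optics
plan([.596,.142,.197],-5,2,40)
c=optics.read_camera('side'); crop(c,235,205,36,'s5.png')
E
```

```text
h0 -5.2 dh 0.2 p [0.6005 0.1694 0.2068] dist 29 mm
[[-1.0, 4.9, -13.9], [0.0005, -0.0017, 0.0019], 40]
[[-1.0, 4.9, -13.9], [0.0005, -0.0017, 0.0019], 40]
```

View pics/s5.png

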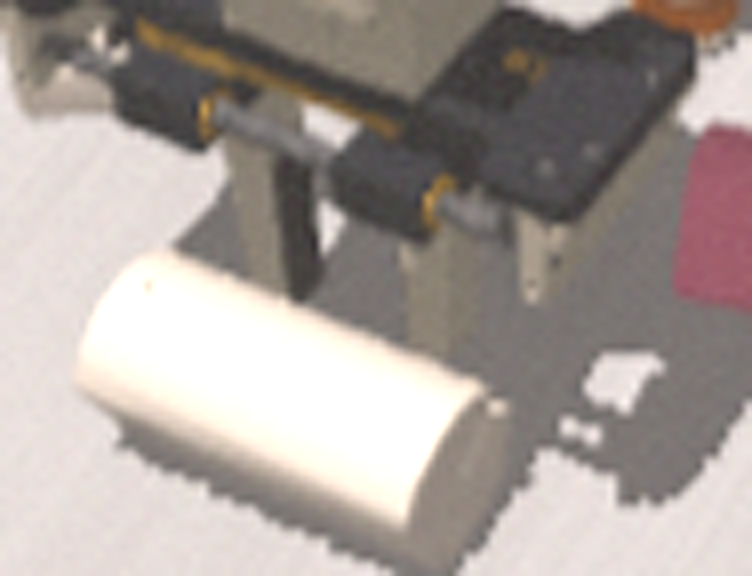

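It is rolling: the foot edge has turned down towards the bench and there was no force spike. I back off, lower the fingers and push again.

Emit:
apply_moves(motion=[[[0,3,-5],[0,0,0],40],[[0,6,0],[0,0,0],40],[[0,-1,6],[0,0,0],40],[[0,-4,6],[0,0,0],40],[[0,-4,6],[0,0,0],40],[[0,0,0],[0,0,0],40]])

```text
time: 5.05
ee_pos: [0.6019, 0.1811, 0.2064]
ee_rot: [-0.705, 0.707, -0.032, 0.034]
contact_force: [0.5, -0.0, 0.3]
finger_gap: 0.429
```

```bash
python3 - <<'E'
from plan import *
from workcell import optics
c=optics.read_camera('side'); crop(c,240,200,36,'s6.png')
E
```

```text
(no output)
```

View pics/s6.png

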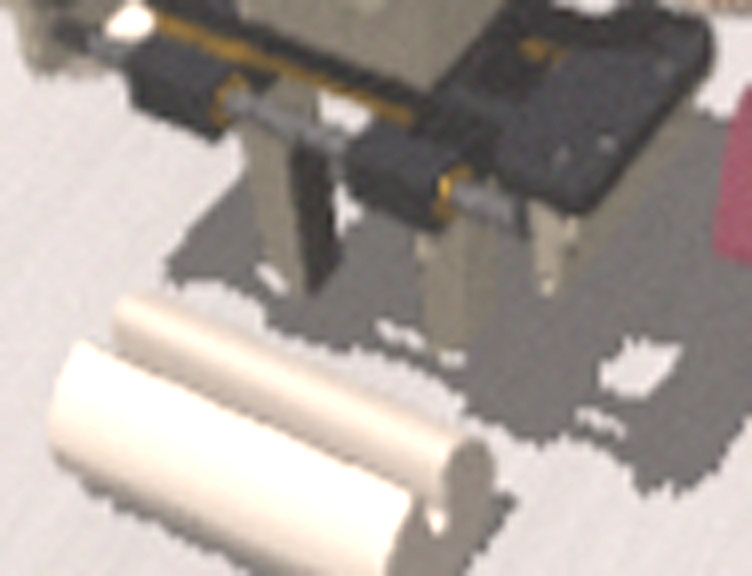

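The slot now faces upwards, with crop (430,515) at its end, and the stand has moved clear of the fingers. I raise the hand and measure.

Emit:
apply_moves(motion=[[[0,-20,-10],[0,0,0],60],[[0,-45,-20],[0,0,0],60],[[0,-45,-40],[0,0,0],60],[[0,0,-45],[0,0,0],60]])

```text
time: 5.5
ee_pos: [0.5915, 0.0778, 0.3124]
ee_rot: [0.707, -0.707, 0.028, -0.027]
contact_force: [-0.0, -0.8, -0.5]
finger_gap: 0.644
```

```bash
python3 - <<'E'
from plan import *
from workcell import optics
c=optics.read_camera('side'); crop(c,250,190,36,'s7.png')
c=optics.read_camera('top'); crop(c,175,165,36,'t7.png')
E
```

```text
(no output)
```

View pics/s7.png

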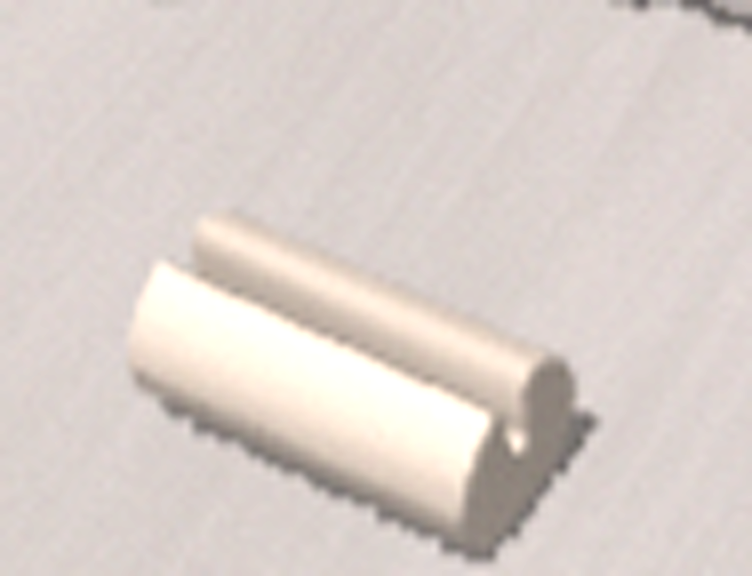

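View pics/t7.png

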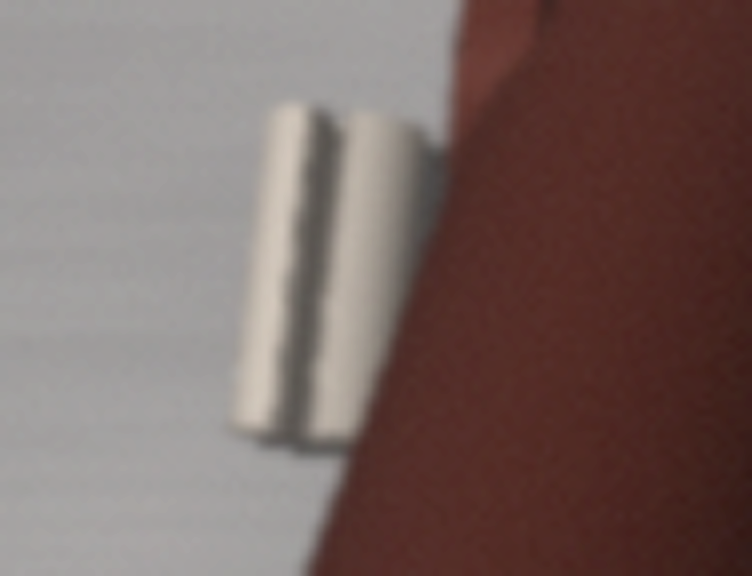

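The stand sits on its foot with the slot up: side crop lips at (215,215)–(560,355), slot end at (515,440), and the top slot line runs from (325,130) to (292,440). Now I refine the comb's pose.

```bash
python3 - <<'E'
from fit import *
from workcell import env,optics,nets
c=optics.read_camera('top'); cs=optics.read_camera('side')
f=lambda x,y,r0,c0:(y/8-.5+r0,x/8-.5+c0)
e1=back(c,*f(335,90,164,257),.065); e2=back(c,*f(238,412,164,257),.065)
print('shoulder ends',e1,e2,np.linalg.norm(e1-e2),(e1+e2)/2,np.arctan2(*(e1-e2)[1::-1]))
h1=back(c,*f(332,128,164,257),.079); h2=back(c,*f(266,366,164,257),.079)
print('handle',h1,h2,np.linalg.norm(h1-h2),(h1+h2)/2,np.arctan2(*(h1-h2)[1::-1]))
# overlay of hypotheses on the initial images
for nm,cam,r0,c0 in(('top0_raw',c,200,304),('side0_raw',cs,170,278)):
    im=cv2.imread(f'pics/{nm}.png'); k=8
    sub=cv2.resize(im[r0-36:r0+36,c0-47:c0+47],None,fx=k,fy=k,interpolation=cv2.INTER_CUBIC); sub=np.clip(sub*1.6,0,255).astype(np.uint8)
    T=pose(.5415,-.1205,.007,-.332)
    for P,col in zip(combparts()[:3],((0,0,255),(0,255,0),(255,255,0))):
        uv=np.array([proj(cam,T[:3,:3]@p+T[:3,3])[::-1] for p in P]); uv=(uv+.5-[c0-47,r0-36])*k
        cv2.polylines(sub,[cv2.convexHull(uv.astype(np.float32)).astype(np.int32)],True,col,1)
    cv2.imwrite(f'pics/ov_{nm}.png',sub)
E
```

```text
shoulder ends [ 0.59181261 -0.13586094  0.065     ] [ 0.48566006 -0.10157549  0.065     ] 0.11155203595678251 [ 0.53873633 -0.11871822  0.065     ] -0.3124062829630923
handle [ 0.5771157  -0.13251957  0.079     ] [ 0.49973549 -0.10934596  0.079     ] 0.08077569572853453 [ 0.5384256  -0.12093277  0.079     ] -0.2909771839018773
```

View pics/ov_top0_raw.png

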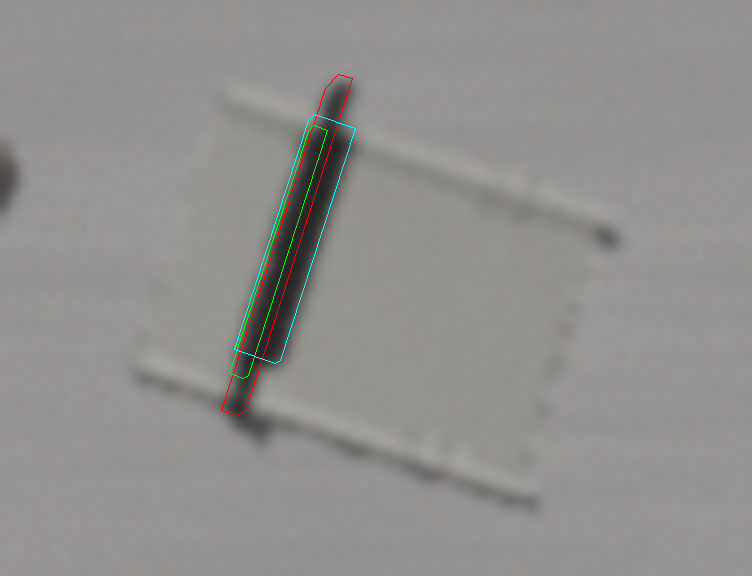

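View pics/ov_side0_raw.png

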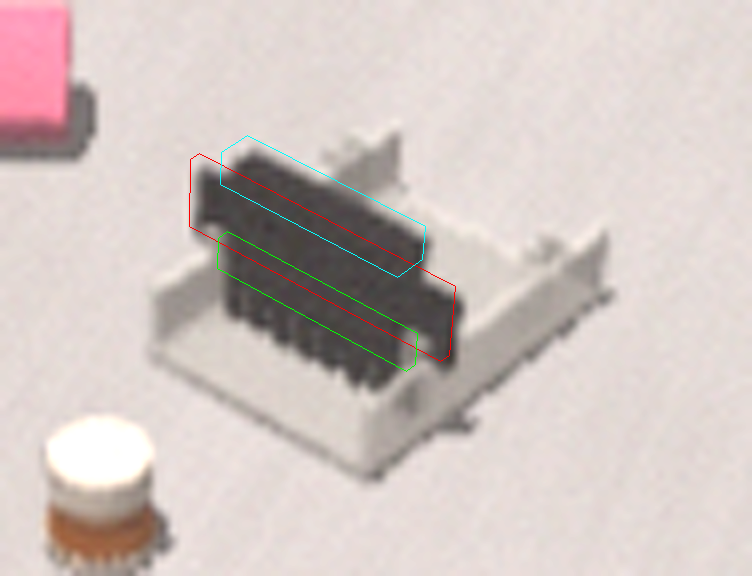

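```bash
python3 - <<'E'
from fit import *
from workcell import env,optics,nets
c=optics.read_camera('top'); cs=optics.read_camera('side')
M=[]
for nm,r,cc,h,w,th in(('side0_raw',170,278,30,30,95),('top0_raw',194,294,24,14,55)):
    im=cv2.imread(f'pics/{nm}.png').astype(float).max(2)
    sub=im[r-h:r+h,cc-w:cc+w]
    bg=np.median(sub); lo=np.percentile(sub,2); print(nm,bg,lo)
    m=np.clip((bg*.95-im)/(bg*.95-lo*1.1),0,1); z=np.zeros_like(m); z[r-h:r+h,cc-w:cc+w]=m[r-h:r+h,cc-w:cc+w]
    if nm[0]=='s': z=(z>.6).astype(float)
    n,l=cv2.connectedComponents((z>.3).astype(np.uint8)); k=np.bincount(l[l>0]).argmax(); z[l!=k]=0
    M.append(z); cv2.imwrite('pics/mk_'+nm+'.png',cv2.resize(z[r-36:r+36,cc-47:cc+47]*255,None,fx=4,fy=4))
cams=[cs,c]
for use in ((0,1),(0,),(1,)):
    for zz in (.007,):
        print(use,zz,fit([cams[i] for i in use],[M[i] for i in use],combparts(),lambda v:pose(v[0],v[1],zz,v[2]),[.54,-.12,-.32],[.006,.006,.05]))
print(fit(cams,M,combparts(),lambda v:pose(v[0],v[1],v[3],v[2]),[.54,-.12,-.32,.005],[.006,.006,.05,.005]))
E
python3 -c "
import cv2,numpy as np
a=cv2.imread('pics/mk_side0_raw.png');b=cv2.imread('pics/mk_top0_raw.png');cv2.imwrite('pics/mk.png',np.hstack([a,b]))"
```

```text
side0_raw 142.0 45.0
top0_raw 93.0 26.0
(0, 1) 0.007 (array([ 0.53900232, -0.1200025 , -0.3407925 ]), np.float64(0.4483040605933889))
(0,) 0.007 (array([ 0.53812094, -0.11628653, -0.35725842]), np.float64(0.13687148959069045))
(1,) 0.007 (array([ 0.53851531, -0.12035184, -0.32861058]), np.float64(0.27224839816021285))
(array([ 0.53868397, -0.12070677, -0.33770873,  0.00242562]), np.float64(0.39976256007046435))[ WARN:0@1.606] global loadsave.cpp:1063 imwrite_ Unsupported depth image for selected encoder is fallbacked to CV_8U.
```

View pics/mk.png

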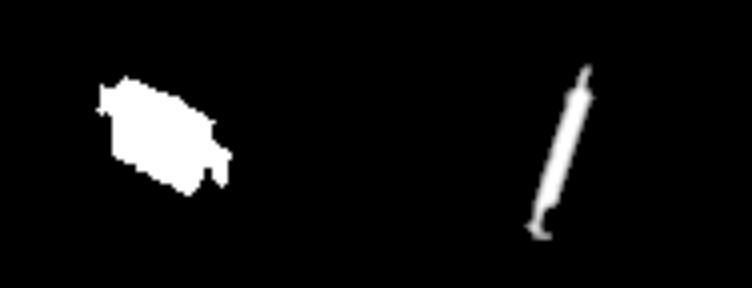

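```bash
python3 - <<'E'
from plan import *
plan([.539,-.119,.300],70.8,11,60)
E
```

```text
h0 -4.6 dh 75.4 p [0.5897 0.0783 0.3066] dist 204 mm
[[-3.1, 0.7, -18.2], [-0.0006, -0.1197, -0.0011], 60]
[[-5.3, 0.7, -17.7], [-0.0006, -0.1197, -0.0011], 60]
[[-7.4, 0.7, -17.0], [-0.0006, -0.1197, -0.0011], 60]
[[-9.4, 0.7, -16.0], [-0.0006, -0.1197, -0.0011], 60]
[[-11.2, 0.7, -14.7], [-0.0006, -0.1197, -0.0011], 60]
[[-12.9, 0.7, -13.3], [-0.0006, -0.1197, -0.0011], 60]
[[-14.4, 0.7, -11.7], [-0.0006, -0.1197, -0.0011], 60]
[[-15.7, 0.7, -9.9], [-0.0006, -0.1197, -0.0011], 60]
[[-16.7, 0.7, -7.9], [-0.0006, -0.1197, -0.0011], 60]
[[-17.6, 0.6, -5.9], [-0.0006, -0.1197, -0.0011], 60]
[[-18.1, 0.6, -3.7], [-0.0006, -0.1197, -0.0011], 60]
```

Emit:
apply_moves(motion=[[[-3,0,-18],[0,-0.12,0],60],[[-5,0,-18],[0,-0.12,0],60],[[-7,0,-17],[0,-0.12,0],60],[[-9,0,-16],[0,-0.12,0],60],[[-11,0,-15],[0,-0.12,0],60],[[-13,0,-13],[0,-0.12,0],60],[[-14,0,-12],[0,-0.12,0],60],[[-16,0,-10],[0,-0.12,0],60],[[-17,0,-8],[0,-0.12,0],60],[[-18,0,-6],[0,-0.12,0],60],[[-18,0,-4],[0,-0.12,0],60]])

```text
time: 6.9
ee_pos: [0.5517, -0.1019, 0.2976]
ee_rot: [0.563, -0.546, -0.434, 0.443]
contact_force: [-0.6, -0.5, 0.4]
finger_gap: 0.643
```

```bash
python3 - <<'E'
from plan import *
plan([.539,-.119,.270],70.8,3,60)
from workcell import optics
c=optics.read_camera('side'); crop(c,165,278,36,'s8.png')
E
```

```text
h0 76.7 dh -5.9 p [ 0.5517 -0.1019  0.2976] dist 35 mm
[[-6.6, 9.2, 2.6], [-0.0091, 0.0344, 0.0013], 60]
[[-6.6, 9.2, 2.4], [-0.0091, 0.0344, 0.0013], 60]
[[-6.7, 9.2, 2.3], [-0.0091, 0.0344, 0.0013], 60]
```

View pics/s8.png

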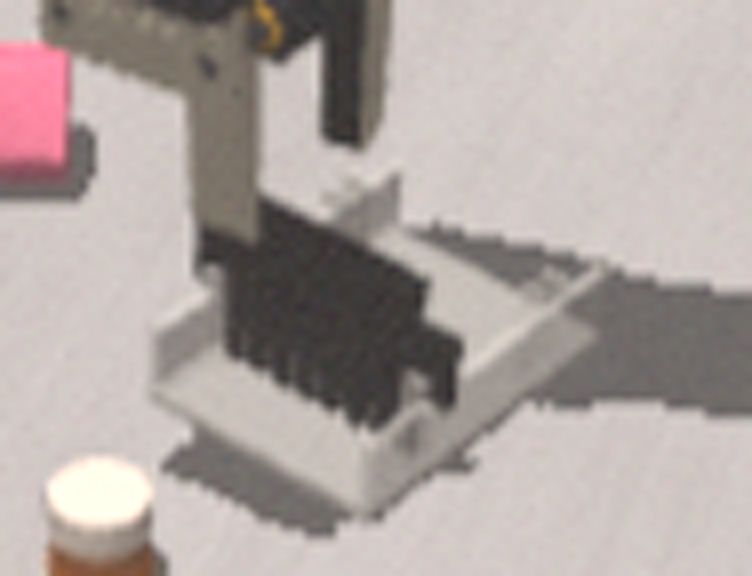

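The hand is above the comb, with the fingers straddling it. I correct the remaining offset and tilt while staying above it.

Emit:
apply_moves(motion=[[[-7,2,3],[-0.01,0.034,0.001],60],[[-7,2,2],[-0.01,0.034,0.001],60],[[-6,2,2],[-0.008,0.034,0.001],60],[[0,0,0],[0,0,0],60]])

```text
time: 7.35
ee_pos: [0.5387, -0.1206, 0.2897]
ee_rot: [-0.578, 0.579, 0.406, -0.406]
contact_force: [-0.8, -0.6, -0.1]
finger_gap: 0.642
```

```bash
python3 - <<'E'
from plan import *
plan([.539,-.119,.240],70.8,3,60)
from workcell import optics
c=optics.read_camera('side'); crop(c,165,278,36,'s9.png')
c=optics.read_camera('top'); crop(c,190,290,36,'t9.png')
E
```

```text
h0 70.2 dh 0.6 p [ 0.5387 -0.1206  0.2897] dist 50 mm
[[0.5, 16.6, 0.1], [0.0002, -0.0038, -0.0001], 60]
[[0.5, 16.6, 0.1], [0.0002, -0.0038, -0.0001], 60]
[[0.5, 16.6, 0.1], [0.0002, -0.0038, -0.0001], 60]
```

View pics/s9.png

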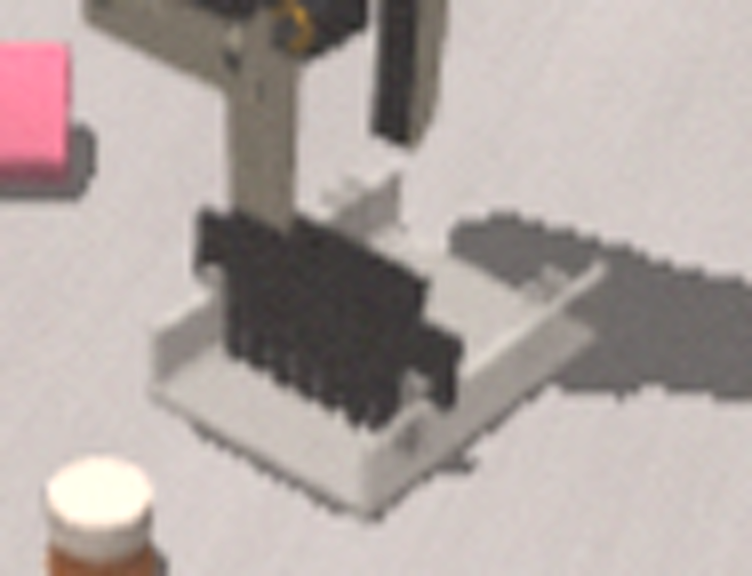

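Emit:
apply_moves(motion=[[[1,17,0],[0,-0.004,0],60],[[0,17,0],[0,-0.004,0],60],[[0,16,0],[0,0,0],45],[[0,0,0],[0,0,0],30],[[0,0,0],[0,0,0],24]], squeeze=8)

```text
time: 7.95
ee_pos: [0.5423, -0.1152, 0.2405]
ee_rot: [-0.574, 0.577, 0.413, -0.408]
contact_force: [0.9, -0.5, 0.2]
finger_gap: 0.436
```

```bash
python3 - <<'E'
from plan import *
plan([.539,-.119,.240],70.8,1,60)
from workcell import optics
c=optics.read_camera('side'); crop(c,160,278,36,'s10.png')
E
```

```text
h0 71.0 dh -0.2 p [ 0.5423 -0.1152  0.2405] dist 5 mm
[[-4.7, 0.5, 1.9], [0.0069, 0.0041, 0.004], 60]
```

View pics/s10.png

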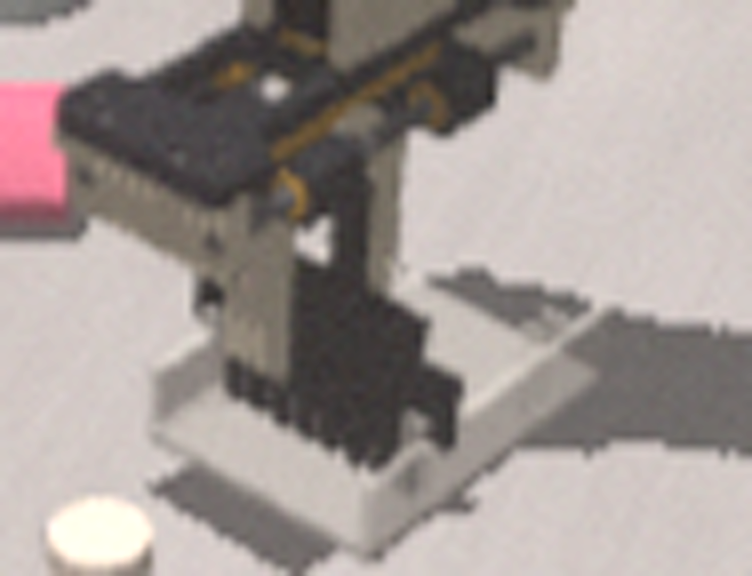

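The fingers straddle the comb's bar and are 5 mm off along the jaws. I correct that, then close.

Emit:
apply_moves(motion=[[[-5,1,2],[0.004,0,0.004],30],[[0,0,0],[0,0,0],20],[[0,0,0],[0,0,0],16],[[0,0,0],[0,0,0],10],[[0,0,0],[0,0,0],8],[[0,0,0],[0,0,0],8]])

```text
time: 8.6
ee_pos: [0.5391, -0.1198, 0.2422]
ee_rot: [-0.574, 0.578, 0.412, -0.409]
contact_force: [-0.5, -0.1, -0.3]
finger_gap: 0.15
```

```bash
python3 - <<'E'
from plan import *
plan([.539,-.119,.240],70.8,1,60)
print(tool()[0]['finger_gap']*93, tool()[0]['contact_force'])
E
```

```text
h0 71.0 dh -0.2 p [ 0.5391 -0.1198  0.2422] dist 2 mm
[[0.7, 2.1, 0.4], [0.0072, 0.0036, 0.0003], 60]
13.963965918706998 [-0.46055051 -0.14159902 -0.26893811]
```

Emit:
apply_moves(motion=[[[0,0,0],[0,0,0],6],[[0,0,0],[0,0,0],6],[[0,-5,0],[0,0,0],6],[[0,-7,0],[0,0,0],6],[[0,-7,0],[0,0,0],6],[[0,-7,0],[0,0,0],6]], squeeze=25)

```text
time: 9.2
ee_pos: [0.5386, -0.1195, 0.2692]
ee_rot: [-0.574, 0.577, 0.412, -0.41]
contact_force: [-0.7, 0.5, 0.1]
finger_gap: 0.145
```

```bash
python3 - <<'E'
from plan import *
plan([.539,-.1195,.335],70.8,5,6)
print(tool()[0]['finger_gap']*93, tool()[0]['contact_force'])
from workcell import optics
c=optics.read_camera('side'); crop(c,160,278,36,'s11.png')
E
```

```text
h0 71.0 dh -0.2 p [ 0.5386 -0.1195  0.2692] dist 66 mm
[[0.0, -13.2, -0.1], [0.001, 0.0008, 0.0], 6]
[[0.0, -13.2, -0.1], [0.001, 0.0008, 0.0], 6]
[[0.0, -13.2, -0.1], [0.001, 0.0008, 0.0], 6]
[[0.0, -13.2, -0.1], [0.001, 0.0008, 0.0], 6]
[[0.0, -13.2, -0.1], [0.001, 0.0008, 0.0], 6]
13.460868556075505 [-0.72369667  0.47416939  0.08860929]
```

View pics/s11.png

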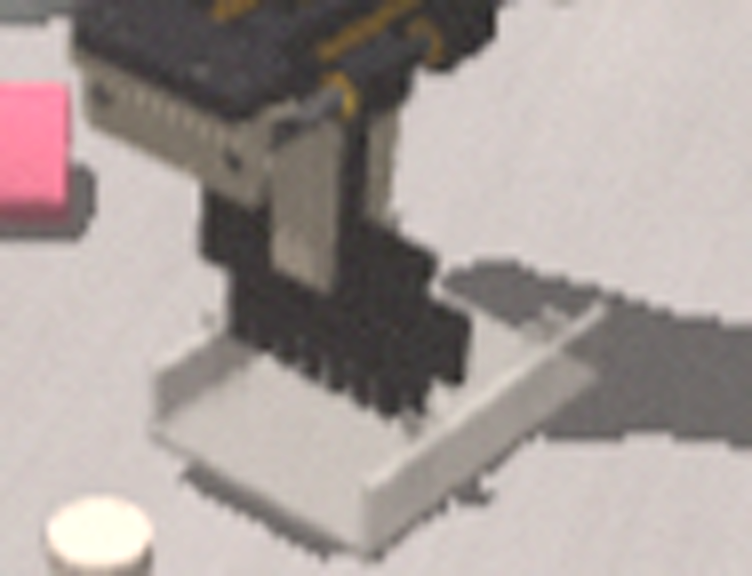

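The comb rises with the hand and its teeth are now level with the wall tops. I lift it the rest of the way.

Emit:
apply_moves(motion=[[[0,-12,0],[0,0,0],6],[[0,-14,0],[0,0,0],6],[[0,-16,0],[0,0,0],6],[[0,-18,0],[0,0,0],6],[[0,-14,0],[0,0,0],6]])

```text
time: 9.75
ee_pos: [0.5377, -0.1193, 0.3493]
ee_rot: [-0.574, 0.577, 0.412, -0.41]
contact_force: [-0.2, -0.2, 0.3]
finger_gap: 0.145
```

```bash
cat > fs.py <<'E'
from fit import *
from workcell import env,optics,nets
def look():
    c={n:optics.read_camera(n) for n in ('side','top')}
    M=[];cams=[]
    for n,rc in (('side',(252,188)),('top',(173,162))):
        L=[d for d in nets.trace(n,'stand') if np.hypot(*(np.array(d['position'])-rc))<22]
        print(n,[(d['p'],int(d['region'].sum()),np.round(d['position'],1).tolist()) for d in L])
        if L: M.append(L[0]['region'].astype(float)); cams.append(c[n])
    return c,M,cams
E
python3 - <<'E'
from plan import *
from fs import *
print(tool()[1])
c,M,cams=look()
cv2.imwrite('pics/top_b.png',c['top']['img'][:,:,::-1]); cv2.imwrite('pics/side_b.png',c['side']['img'][:,:,::-1])
crop(c['side'],140,278,36,'s12.png'); crop(c['top'],175,165,36,'t12.png')
x0=[.6,.24,-.1]
for cs,ms in ((cams,M),(cams[:1],M[:1]),(cams[1:],M[1:])):
    if cs: print(fit(cs,ms,standparts(0),lambda v:pose(v[0],v[1],.022,v[2]),x0,[.008,.008,.05]))
print('free lean',fit(cams,M,standparts(0),lambda v:pose(v[0],v[1],.022,v[2],v[3]),x0+[0.],[.008,.008,.05,.1]))
# slot line in the top picture
for a in ((325,130),(292,440)): print(back(c['top'],a[1]/8-.5+139,a[0]/8-.5+165-47,.048))
E
```

```text
[ 0.53774971 -0.11934028  0.3492657 ]
side [(0.6, 1351, [257.0, 187.3])]
top [(0.76, 862, [173.4, 160.6])]
(array([ 0.60298376,  0.24327362, -0.08773082]), np.float64(0.10732871680343273))
(array([ 0.60220133,  0.24391891, -0.09372065]), np.float64(0.04190940624954645))
(array([ 0.60436278,  0.24233919, -0.0935189 ]), np.float64(0.0392475319594195))
free lean (array([ 0.60358403,  0.24289886, -0.09068562, -0.03136327]), np.float64(0.10445325047057161))
[0.6507524  0.23797509 0.048     ]
[0.54628723 0.24667982 0.048     ]
```

View pics/t12.png

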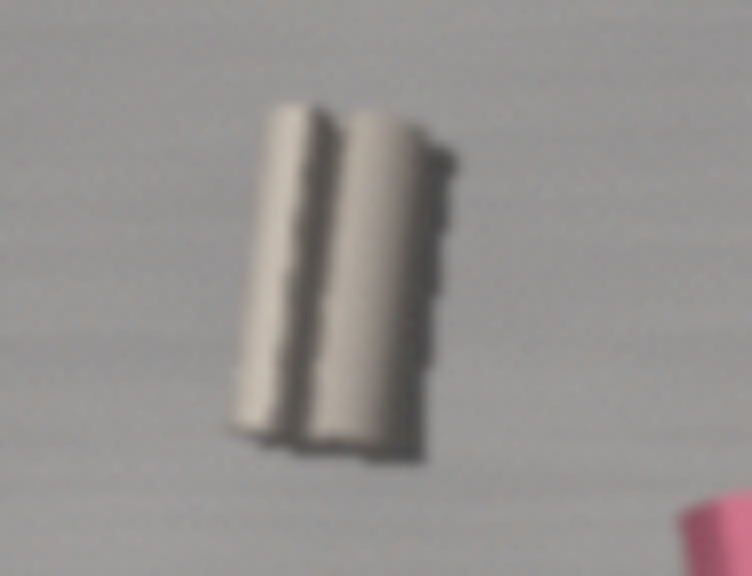

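View pics/s12.png

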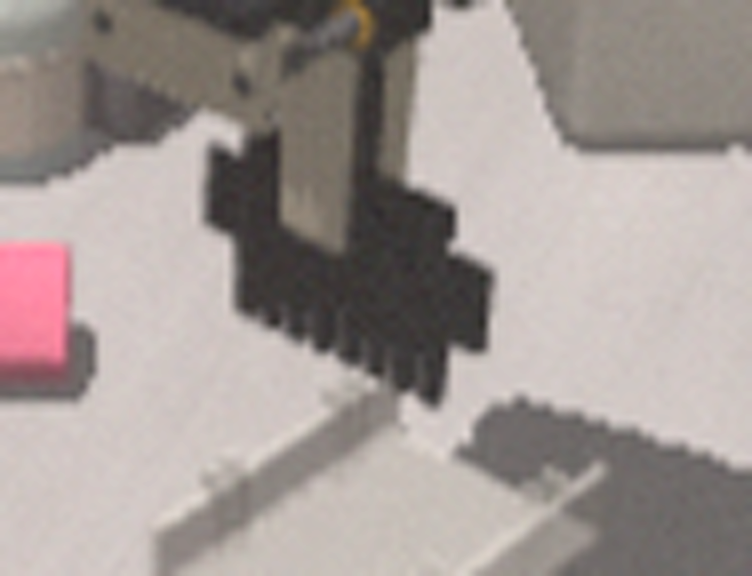

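The stand is on its foot at (0.603, 0.243), yaw -0.09, which agrees with the 56 mm roll expected. The comb is held upright. Now I carry it over.

```bash
python3 - <<'E'
from plan import *
plan([.603,.243,.345],84.8,12,6)
E
```

```text
h0 71.0 dh 13.8 p [ 0.5376 -0.1193  0.3477] dist 368 mm
[[30.3, 0.2, 4.7], [0.0004, -0.02, -0.0], 6]
[[30.4, 0.2, 4.1], [0.0004, -0.02, -0.0], 6]
[[30.5, 0.2, 3.4], [0.0004, -0.02, -0.0], 6]
[[30.6, 0.2, 2.8], [0.0004, -0.02, -0.0], 6]
[[30.6, 0.2, 2.2], [0.0004, -0.02, -0.0], 6]
[[30.6, 0.2, 1.6], [0.0004, -0.02, -0.0], 6]
[[30.7, 0.2, 1.0], [0.0004, -0.02, -0.0], 6]
[[30.7, 0.2, 0.4], [0.0004, -0.02, -0.0], 6]
[[30.7, 0.2, -0.2], [0.0004, -0.02, -0.0], 6]
[[30.7, 0.2, -0.9], [0.0004, -0.02, -0.0], 6]
[[30.6, 0.2, -1.5], [0.0004, -0.02, -0.0], 6]
[[30.6, 0.2, -2.1], [0.0004, -0.02, -0.0], 6]
```

Emit:
apply_moves(motion=[[[20,0,5],[0,-0.02,0],6],[[30,0,4],[0,-0.02,0],6],[[30,0,3],[0,-0.02,0],6],[[30,0,3],[0,-0.02,0],6],[[31,0,2],[0,-0.02,0],6],[[31,0,2],[0,-0.02,0],6],[[31,0,1],[0,-0.02,0],6],[[31,0,0],[0,-0.02,0],6],[[31,0,0],[0,-0.02,0],6],[[30,0,-1],[0,-0.02,0],6],[[25,0,-1],[0,-0.02,0],6],[[10,0,-2],[0,-0.02,0],6]])

```text
time: 11.15
ee_pos: [0.5939, 0.2149, 0.3304]
ee_rot: [0.526, -0.518, -0.468, 0.486]
contact_force: [-0.7, 0.5, -0.5]
finger_gap: 0.15
```

```bash
python3 - <<'E'
from plan import *
plan([.603,.243,.325],84.8,3,6)
E
```

```text
h0 84.9 dh -0.1 p [0.5939 0.2149 0.3304] dist 30 mm
[[9.6, 1.6, -2.2], [-0.0082, 0.0004, -0.0036], 6]
[[9.6, 1.7, -2.2], [-0.0082, 0.0004, -0.0036], 6]
[[9.6, 1.7, -2.2], [-0.0082, 0.0004, -0.0036], 6]
```

Emit:
apply_moves(motion=[[[9,1,-2],[-0.008,0,-0.004],6],[[9,1,-2],[-0.008,0,-0.004],6],[[8,1,-2],[-0.008,0,-0.004],6],[[1,0,0],[0,0,0],6],[[0,0,0],[0,0,0],6]])

```text
time: 11.65
ee_pos: [0.603, 0.24, 0.3241]
ee_rot: [-0.523, 0.523, 0.475, -0.478]
contact_force: [0.4, -0.9, -0.3]
finger_gap: 0.146
```

```bash
python3 - <<'E'
from plan import *
plan([.603,.243,.320],84.8,1,6)
from workcell import optics
c=optics.read_camera('side'); crop(c,235,195,36,'s13.png'); cv2.imwrite('pics/side_c.png',c['img'][:,:,::-1])
c=optics.read_camera('top'); crop(c,175,165,36,'t13.png')
E
```

```text
h0 84.7 dh 0.1 p [0.603  0.24   0.3241] dist 5 mm
[[3.0, 4.0, 0.3], [-0.0026, -0.0019, -0.0029], 6]
```

View pics/s13.png

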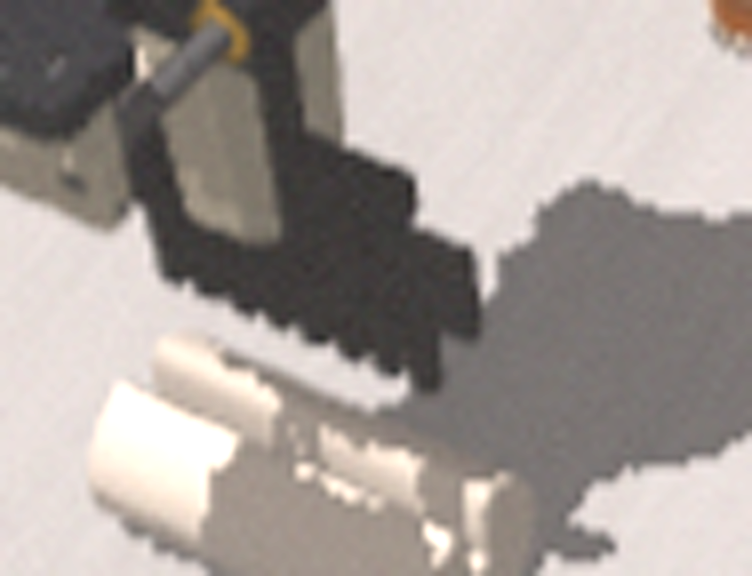

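View pics/t13.png

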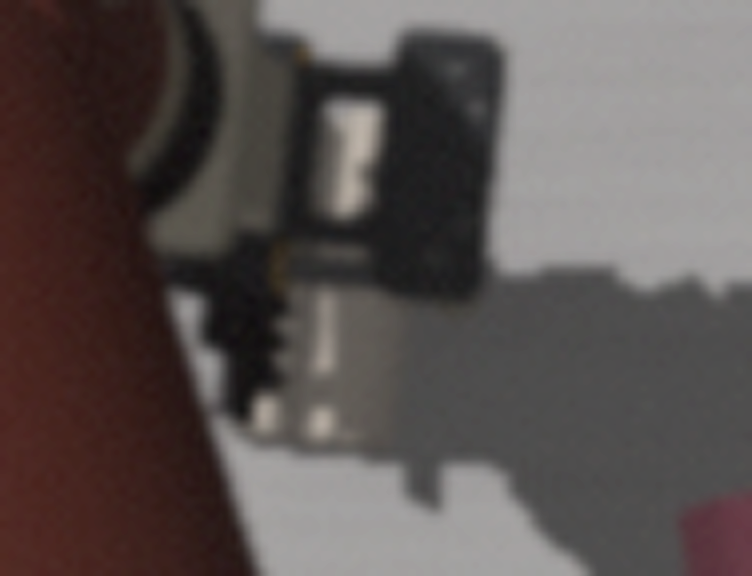

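```bash
python3 - <<'E'
from fit import *
from plan import tool
from workcell import optics
c=optics.read_camera('side'); s,p,r=tool(); print(p,r.round(3))
f=lambda x,y:(y/8-.5+199,x/8-.5+148)
ty=np.array([r[0,0],r[1,0],0]); tx=np.array([ty[1],-ty[0],0])  # comb y, comb x
ctr=np.array([p[0],p[1],0])
inv=lambda rc:(rc[1]+.5-148)*8
def pix(q):
    rc=proj(c,q); return ((rc[1]+.5-148)*8,(rc[0]+.5-199)*8)
z0=p[2]-.235
for nm,x,z,y in (('near tooth corner',-.044,0,.0025),('near shoulder bottom',-.058,.028,.0025),('near shoulder top',-.058,.058,.0025),('far tooth corner',.044,0,.0025),('handle near top',-.04,.072,-.007)):
    print(nm,np.round(pix(ctr+x*tx+y*ty+[0,0,z0+z]),0))
a=np.array([.603,.243,0]);u=np.array([.996,-.09,0]);n=np.array([.09,.996,0])
for nm,x,y,z in (('stand near lip+',-.055,.0085,.048),('near lip-',-.055,-.0085,.048),('far lip-',.055,-.0085,.048),('far lip+',.055,.0085,.048),('slot floor near',-.055,0,.024)):
    print(nm,np.round(pix(a+u*x+n*y+[0,0,z]),0))
E
```

```text
[0.60300783 0.23985475 0.32430357] [[ 0.093 -0.003 -0.996]
 [ 0.996 -0.002  0.093]
 [-0.003 -1.     0.002]]
near tooth corner [425. 386.]
near shoulder bottom [463. 333.]
near shoulder top [454. 251.]
far tooth corner [149. 265.]
handle near top [409. 160.]
stand near lip+ [455. 528.]
near lip- [490. 482.]
far lip- [157. 334.]
far lip+ [119. 375.]
slot floor near [479. 560.]
```

The comb is parallel to the stand (tooth line slope 0.41 against 0.40 for the stand) and is over it within the lead-in. I lower it to just above the lips and check again.

Emit:
apply_moves(motion=[[[3,6,0],[-0.003,0,-0.003],6],[[0,8,0],[0,0,0],6],[[0,6,0],[0,0,0],6],[[0,0,0],[0,0,0],6]])

```text
time: 12.2
ee_pos: [0.6033, 0.2418, 0.3027]
ee_rot: [-0.523, 0.523, 0.476, -0.476]
contact_force: [-0.3, -1.1, -1.3]
finger_gap: 0.145
```

```bash
python3 - <<'E'
from plan import *
plan([.603,.243,.290],84.8,1,6)
from workcell import optics
c=optics.read_camera('side'); crop(c,245,195,36,'s14.png')
E
```

```text
h0 84.6 dh 0.2 p [0.6033 0.2418 0.3027] dist 13 mm
[[1.2, 12.7, 0.4], [0.0008, -0.0038, -0.0], 6]
```

View pics/s14.png

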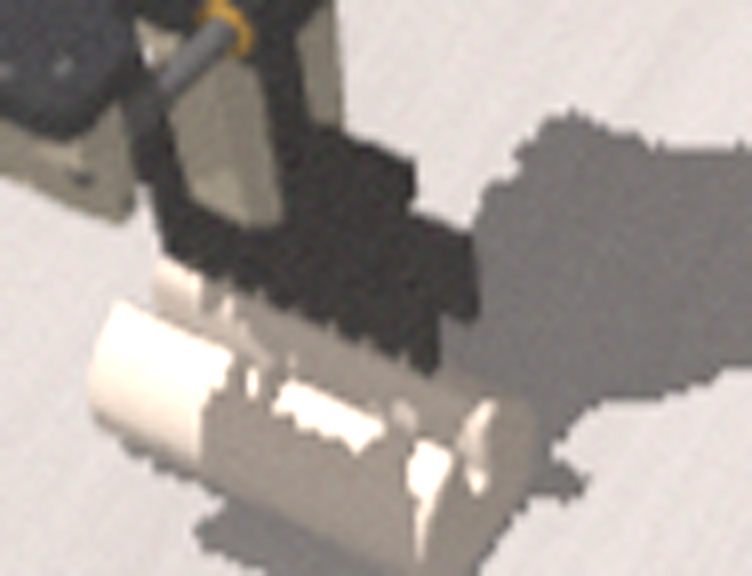

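Emit:
apply_moves(motion=[[[1,6,0],[0,-0.004,0],6],[[0,7,0],[0,0,0],6],[[0,0,0],[0,0,0],6]])

```text
time: 12.55
ee_pos: [0.6037, 0.2429, 0.2891]
ee_rot: [-0.522, 0.522, 0.477, -0.476]
contact_force: [-0.2, 0.2, -0.5]
finger_gap: 0.151
```

```bash
python3 - <<'E'
from plan import *
plan([.603,.243,.259],84.8,1,6)
from workcell import optics
c=optics.read_camera('side'); crop(c,245,195,36,'s15.png')
E
```

```text
h0 84.8 dh -0.0 p [0.6037 0.2429 0.2891] dist 30 mm
[[0.1, 30.1, 0.7], [0.0017, 0.0004, 0.0003], 6]
```

View pics/s15.png

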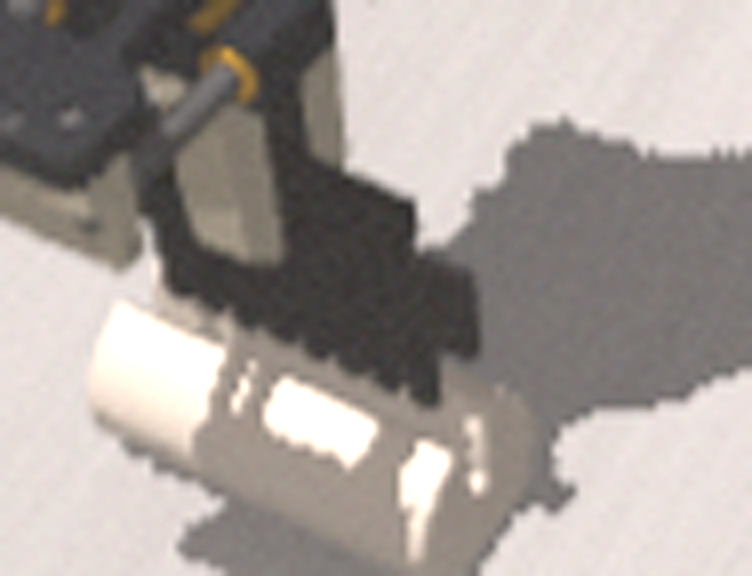

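```bash
cat > ov.py <<'E'
from fit import *
from plan import tool
from workcell import optics
def ov(name,stand,comb=None,r0=245,c0=195,h=36,k=8,dz=.235,src=None):
    c=optics.read_camera('side')
    im=c['img'][:,:,::-1] if src is None else cv2.imread(src)
    s,p,r=tool()
    sub=cv2.resize(im[r0-h:r0+h,c0-47:c0+47],None,fx=k,fy=k,interpolation=cv2.INTER_CUBIC); sub=np.clip(sub*1.5,0,255).astype(np.uint8)
    def pl(T,P,col,closed=True):
        uv=np.array([proj(c,T[:3,:3]@np.array(q)+T[:3,3])[::-1] for q in P]); uv=(uv+.5-[c0-47,r0-h])*k
        cv2.polylines(sub,[np.round(uv).astype(np.int32)],closed,col,1)
    T=pose(stand[0],stand[1],.022,stand[2])
    prof=[(.0085,.026),(.004,.0175),(.004,.002),(-.004,.002),(-.004,.0175),(-.0085,.026)]
    a=np.radians(np.arange(112.5,425,15)); prof+= [(.0275*np.cos(t),max(.0275*np.sin(t),-.022)) for t in a]
    for x in(-.055,.055): pl(T,[(x,y,z) for y,z in prof],(255,0,0) if x<0 else (255,255,0))
    for y in(.0085,-.0085): pl(T,[(-.055,y,.026),(.055,y,.026)],(255,0,0),False)
    if comb is not None:
        h=np.arctan2(r[1,0],r[0,0])-np.pi/2
        T=pose(p[0],p[1],p[2]-dz,h) ; T[:3,3]+=T[:3,:3]@np.array(comb)
        for y in (.0025,):
            pl(T,[(-.044,y,0),(-.044,y,.028),(-.058,y,.028),(-.058,y,.058),(-.04,y,.058),(-.04,y,.072),(.04,y,.072),(.04,y,.058),(.058,y,.058),(.058,y,.028),(.044,y,.028),(.044,y,0)],(0,0,255))
    cv2.imwrite('pics/'+name,sub)
E
python3 - <<'E'
from ov import *
ov('o1.png',(.603,.243,-.0915),(0,0,0))
ov('o2.png',(.603,.243,-.0915),None,src='pics/side_b.png')
E
```

```text
(no output)
```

View pics/o1.png

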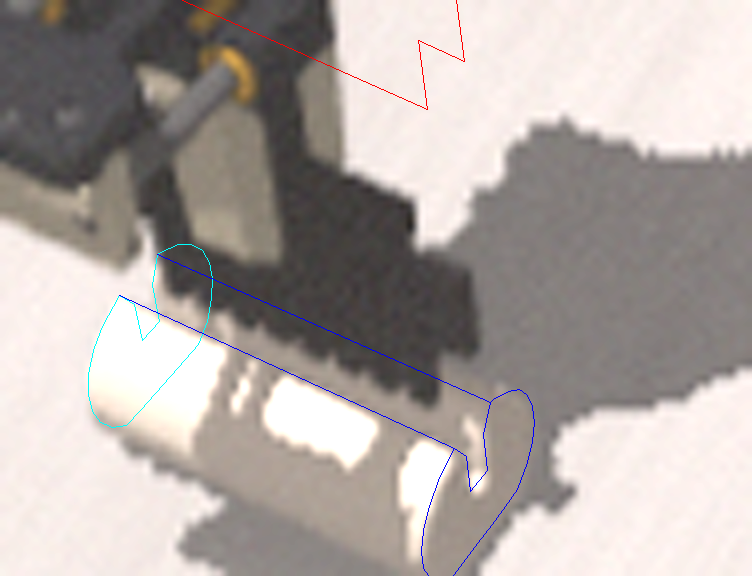

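View pics/o2.png

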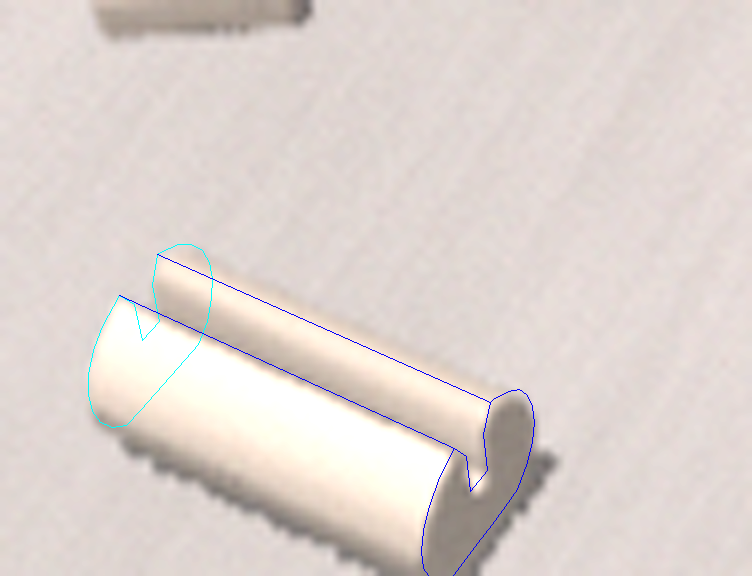

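```bash
sed -i 's/h=np.arctan2(r\[1,0\]/hd=np.arctan2(r[1,0]/; s/p\[2\]-dz,h)/p[2]-dz,hd)/' ov.py; python3 - <<'E'
from ov import *
ov('o3.png',(.603,.243,-.0915),(0,0,0))
E
```

```text
(no output)
```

View pics/o3.png

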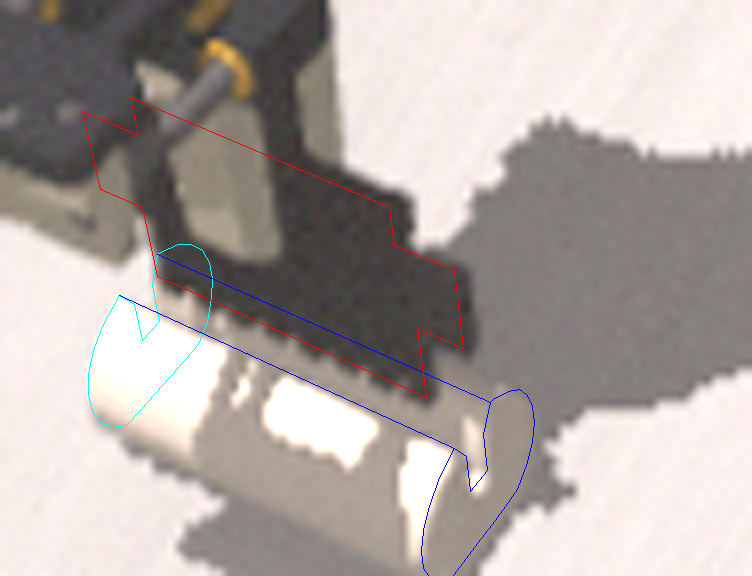

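The overlay shows the stand model matching. The comb sits about 3 mm towards the robot relative to the hand and is centred across the slot to about 1 mm. I shift it 3 mm along the bar and insert it.

Emit:
apply_moves(motion=[[[0.5,0,-3],[0,0,0],6],[[0,5,0],[0,0,0],6],[[0,5,0],[0,0,0],6],[[0,0,0],[0,0,0],6]])

```text
time: 13.15
ee_pos: [0.6078, 0.2434, 0.2806]
ee_rot: [-0.521, 0.523, 0.479, -0.475]
contact_force: [-0.3, -1.0, -1.6]
finger_gap: 0.151
```

```bash
python3 - <<'E'
from ov import *
from plan import plan
plan([.606,.243,.259],84.8,3,6)
ov('o4.png',(.603,.243,-.0915),(-.003,-.001,0))
E
```

```text
h0 84.8 dh -0.0 p [0.6078 0.2434 0.2806] dist 22 mm
[[-0.2, 7.2, 0.6], [0.0019, 0.0001, 0.0008], 6]
[[-0.2, 7.2, 0.6], [0.0019, 0.0001, 0.0008], 6]
[[-0.2, 7.2, 0.6], [0.0019, 0.0001, 0.0008], 6]
```

View pics/o4.png

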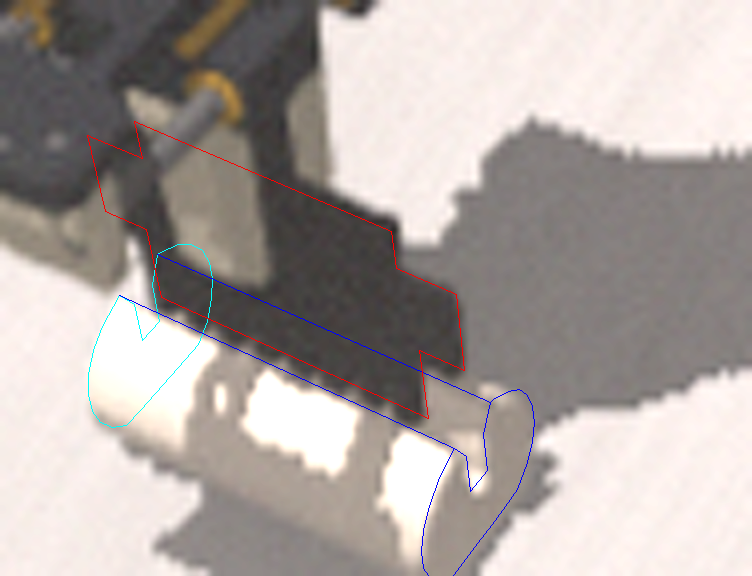

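Emit:
apply_moves(motion=[[[0,4,1],[0.002,0,0.001],6],[[0,5,0],[0,0,0],6],[[0,5,0],[0,0,0],6],[[0,4,0],[0,0,0],6],[[0,0,0],[0,0,0],6]])

```text
time: 13.7
ee_pos: [0.6067, 0.2432, 0.2611]
ee_rot: [-0.521, 0.523, 0.478, -0.476]
contact_force: [-0.5, -0.4, 0.1]
finger_gap: 0.147
```

```bash
python3 - <<'E'
from ov import *
from plan import plan
plan([.606,.243,.259],84.8,3,6)
ov('o5.png',(.603,.243,-.0915),(-.003,-.001,0))
E
```

```text
h0 84.8 dh 0.0 p [0.6067 0.2432 0.2611] dist 2 mm
[[-0.1, 0.7, 0.2], [0.0011, -0.0, 0.0003], 6]
[[-0.1, 0.7, 0.2], [0.0011, -0.0, 0.0003], 6]
[[-0.1, 0.7, 0.2], [0.0011, -0.0, 0.0003], 6]
```

View pics/o5.png

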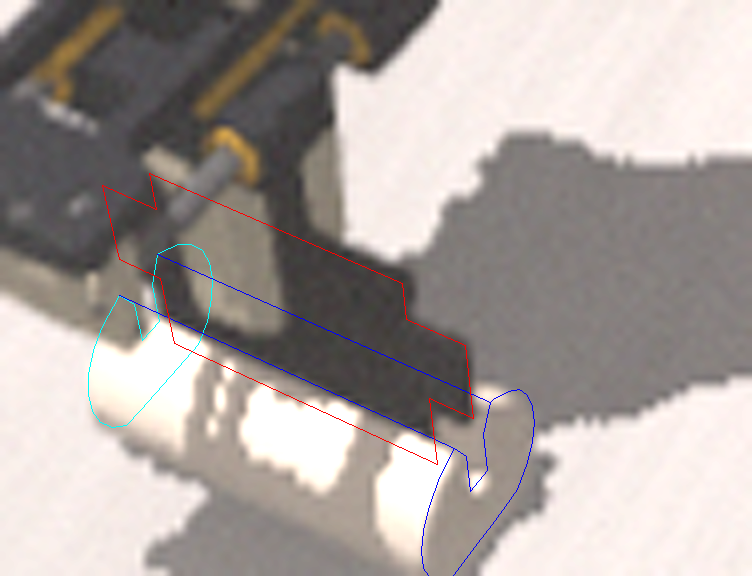

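The comb is almost home with no side force. I go down the last few millimetres.

Emit:
apply_moves(motion=[[[0,1.5,0],[0,0,0],6],[[0,1,0],[0,0,0],6],[[0,0,0],[0,0,0],6]])

```text
time: 14.05
ee_pos: [0.607, 0.2432, 0.2589]
ee_rot: [-0.521, 0.523, 0.478, -0.475]
contact_force: [-0.7, -0.8, -1.1]
finger_gap: 0.148
```

```bash
python3 - <<'E'
from plan import *
for i in range(3):
    s,p,r=tool(); print(p,s['contact_force'],s['moment'])
    from workcell import optics; optics.read_camera('side')
E
```

```text
[0.60695235 0.24321018 0.25891703] [-0.72649567 -0.8393992  -1.11178172] [-0.0286819   0.03563881 -0.00904229]
[0.60694063 0.24323335 0.25895413] [-0.13524747 -0.58109517 -1.61708417] [-0.07573338  0.02217101  0.001139  ]
[0.60696565 0.24321136 0.25904002] [ 0.41551293 -0.44739505 -0.82521654] [-0.01939739  0.0380821  -0.02234087]
```

Emit:
apply_moves(motion=[[[0,1,0],[0,0,0],6],[[0,0,0],[0,0,0],6]])

```text
time: 14.4
ee_pos: [0.607, 0.2432, 0.2588]
ee_rot: [-0.521, 0.523, 0.478, -0.475]
contact_force: [0.1, -0.5, -0.5]
finger_gap: 0.149
```

Emit:
apply_moves(motion=[[[0,1,0],[0,0,0],6],[[0,0,0],[0,0,0],6]])

```text
time: 14.6
ee_pos: [0.607, 0.2432, 0.2588]
ee_rot: [-0.521, 0.523, 0.478, -0.475]
contact_force: [-0.9, -1.6, -0.9]
finger_gap: 0.147
```

Emit:
apply_moves(motion=[[[0,3,0],[0,0,0],6],[[0,0,0],[0,0,0],6]])

```text
time: 14.8
ee_pos: [0.6071, 0.2436, 0.2592]
ee_rot: [-0.521, 0.523, 0.479, -0.475]
contact_force: [-0.9, -0.9, -1.1]
finger_gap: 0.146
```

```bash
python3 - <<'E'
from ov import *
print(tool()[1],tool()[0]['contact_force'],tool()[0]['tau'].round(2))
ov('o6.png',(.603,.243,-.0915),(-.003,-.001,0))
E
```

```text
[0.60712854 0.24356166 0.25920239] [-0.94068217 -0.90864809 -1.08936808] [ -0.62 -50.35  -1.58 -14.18  -0.19  -0.07   0.  ]
```

View pics/o6.png

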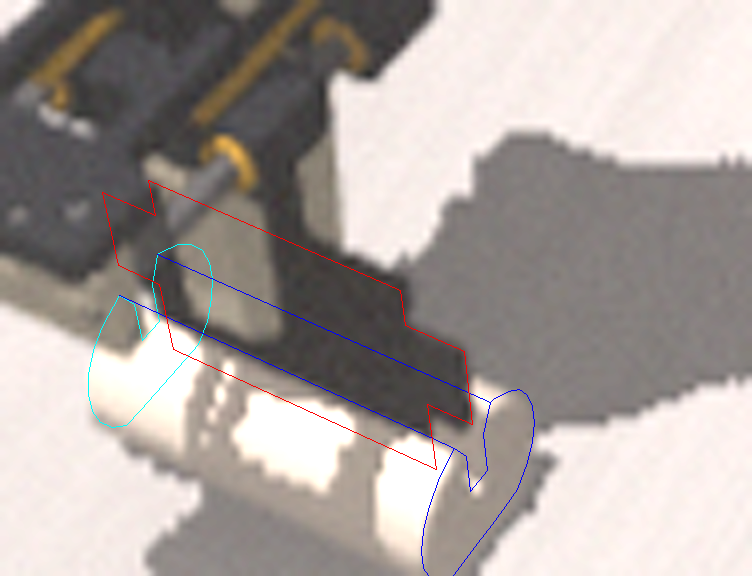

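The height stops at the predicted home value, TCP 0.259 m (tips at 24 mm). I release.

Emit:
apply_moves(motion=[[[0,0,0],[0,0,0],16],[[0,0,0],[0,0,0],20],[[0,0,0],[0,0,0],30],[[0,0,0],[0,0,0],45],[[0,0,0],[0,0,0],45],[[0,0,0],[0,0,0],45]])

```text
time: 15.45
ee_pos: [0.6074, 0.2444, 0.2575]
ee_rot: [-0.521, 0.523, 0.479, -0.474]
contact_force: [0.0, -0.7, -0.6]
finger_gap: 0.473
```

```bash
python3 - <<'E'
from ov import *
print(tool()[1])
ov('o7.png',(.603,.243,-.0915),(-.003,-.001,0))
E
```

```text
[0.60735989 0.24439821 0.25749284]
```

View pics/o7.png

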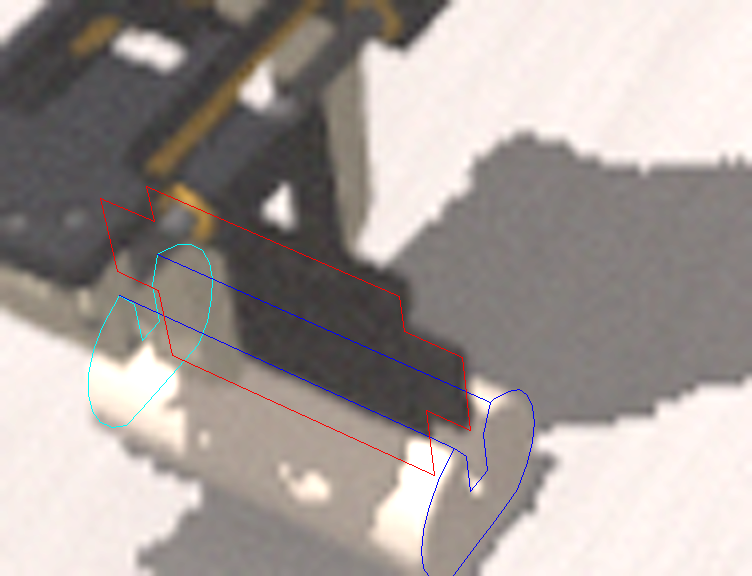

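The comb stays put and the fingers are clear. I raise the hand and move it away.

Emit:
apply_moves(motion=[[[0,-6,0],[0,0,0],45],[[0,-12,0],[0,0,0],45],[[0,-20,0],[0,0,0],50],[[0,-30,0],[0,0,0],60],[[0,-35,0],[0,0,0],60],[[0,-20,20],[0,0,0],60],[[-30,0,20],[0,0,0],60],[[-40,0,10],[0,0,0],60],[[-45,0,0],[0,0,0],60],[[-45,0,0],[0,0,0],60],[[-45,0,0],[0,0,0],60],[[0,0,0],[0,0,0],60]])

```text
time: 16.7
ee_pos: [0.5356, 0.0402, 0.3958]
ee_rot: [-0.517, 0.524, 0.486, -0.47]
contact_force: [0.3, 0.3, -0.2]
finger_gap: 0.648
```

```bash
python3 - <<'E'
from ov import *
ov('o8.png',(.603,.243,-.0915),None)
c=optics.read_camera('top'); crop(c,175,165,36,'t16.png'); cv2.imwrite('pics/top16.png',cv2.resize(c['img'][:,:,::-1],(800,600)))
c=optics.read_camera('side'); cv2.imwrite('pics/side16.png',cv2.resize(c['img'][:,:,::-1],(800,600)))
E
```

```text
(no output)
```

View pics/o8.png

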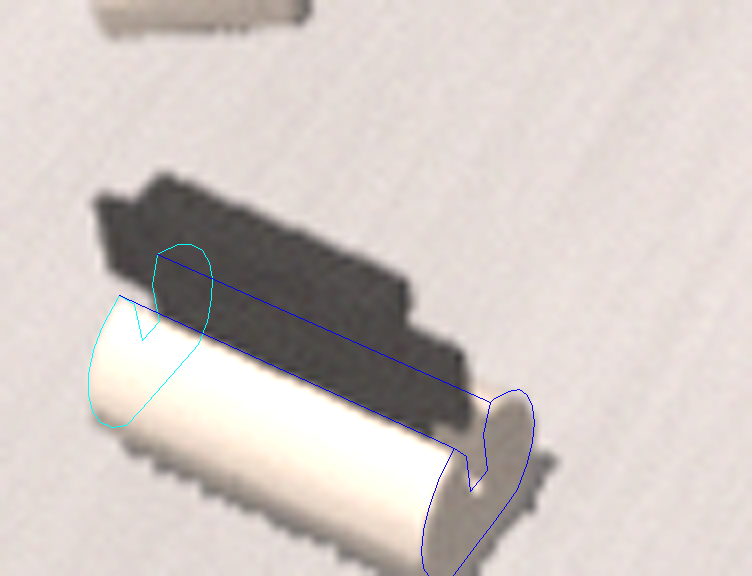

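View pics/t16.png

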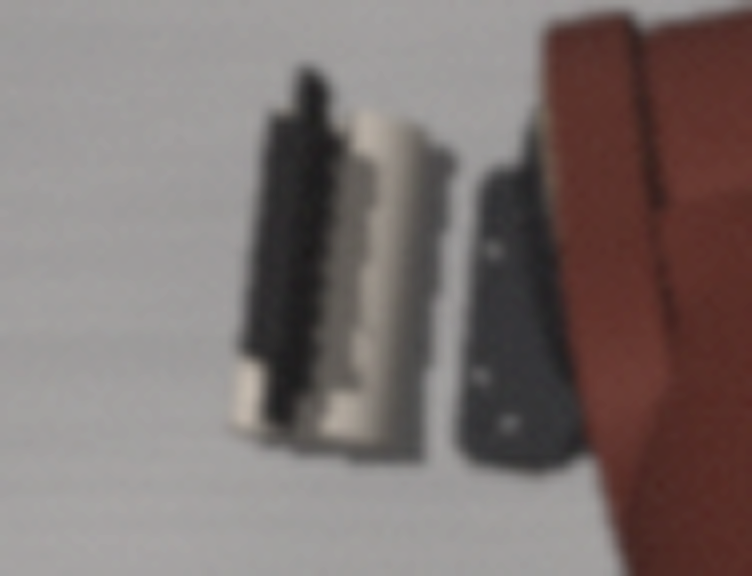

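View pics/side16.png

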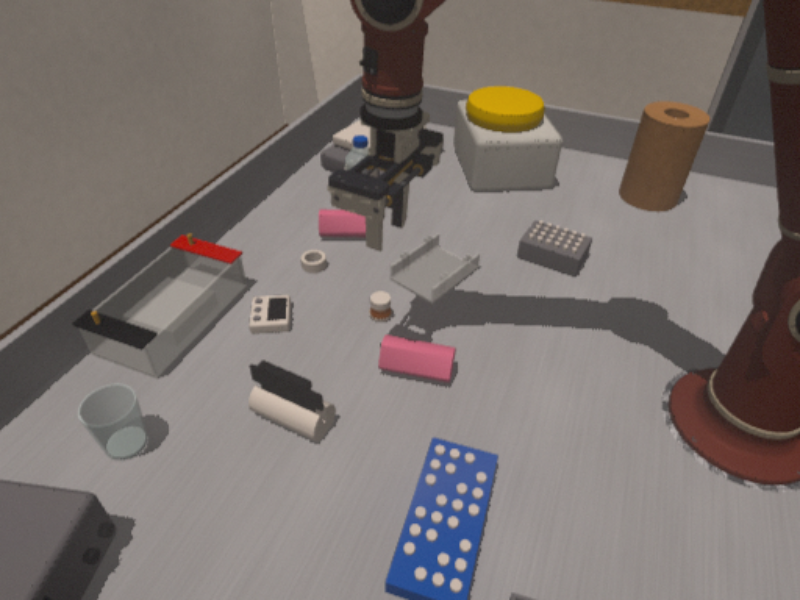

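View pics/top16.png

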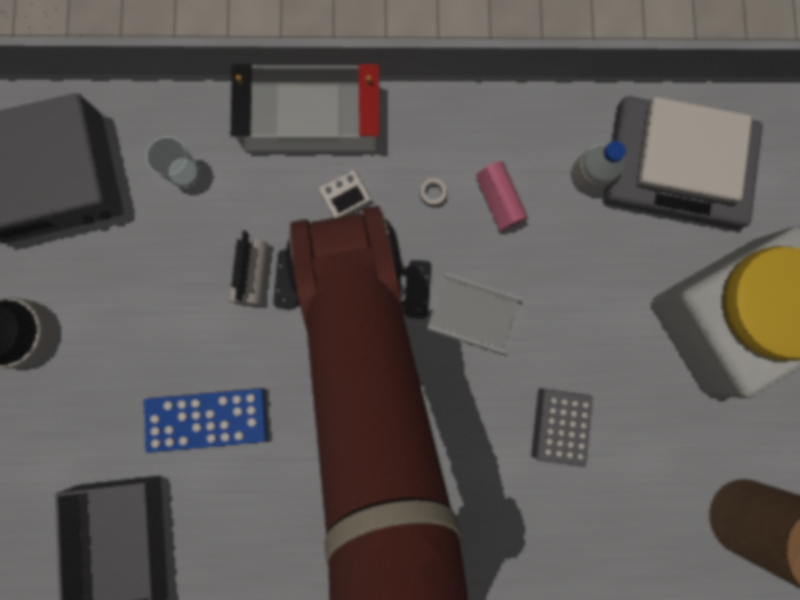

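```bash
python3 - <<'E'
from fit import *
from workcell import optics
cs=optics.read_camera('side'); im=cs['img'].astype(float)
m=(im.max(2)<75).astype(np.uint8); z=np.zeros_like(m); z[225:270,155:212]=m[225:270,155:212]
n,l=cv2.connectedComponents(z); z=(l==np.bincount(l[l>0]).argmax()).astype(float); print(z.sum())
print('ext cols',np.where(z.any(0))[0][[0,-1]],'rows',np.where(z.any(1))[0][[0,-1]])
a=np.array([.603,.243,0]);u=np.array([.9958,-.0915,0])
# visible part: comb minus what the front lip hides (z>~24mm+ at front)
parts=[box((-.058,.058),(-.0025,.0025),(.028,.058)),box((-.04,.04),(-.007,.007),(.058,.072)),box((-.044,.044),(-.0025,.0025),(.020,.03))]
for zz in (None,.024):
    def mk(v):
        p=a+u*v[0]; return pose(p[0],p[1],v[2] if zz is None else zz,-.0915,v[1])
    print(fit([cs],[z],parts,mk,[0,0.]+([.026] if zz is None else []),[.005,.05]+([.004] if zz is None else [])))
E
```

```text
709.0
ext cols [160 206] rows [231 263]
(array([ 0.00293086, -0.05256557,  0.02000545]), np.float64(0.06240769932796814))
(array([ 0.00150818, -0.09886475]), np.float64(0.07972012500345695))
```

The comb is home: the fitted tip height is 20–24 mm against the expected 24 mm, and it is 1.5–3 mm off centre along the stand. The other objects sit at the same pixels as at the start.

```bash
python3 - <<'E'
from workcell import env
print(env.observe()['time'],env.sign_off())
E
```

```text
the job is handed in; nothing more can be done
16.9 None
```

The job is done and handed in at about 17 s: the stand sits on its foot with its slot up, and the black comb stands teeth down in the slot, released.

- **Stand:** I rolled the white stand about 57 mm towards +y with two finger pushes from its slot side. It dropped onto its foot without being picked up.
- **Comb:** I gripped it by the handle (14 mm opening), lifted it straight out of the tray, carried it over, lowered it until it stopped at the predicted home height, let go and backed away.

**Last checks:**
- **Position:** the comb is about 1.5–3 mm off centre along the stand. Its fitted tip height is 20–24 mm, against 24 mm for fully home. It may lean about 3–6° in the 8 mm slot, since it is only 5 mm thick.
- **Other things:** the vial, tray, timer, tape roll and both racks/boxes look unmoved in the last pictures. The pink bar nearest the stand was hidden in the last top picture, but the side picture showed it in place.
- **Forces:** the readings at the end of each move stayed under 2 N.
- **Disagreements:** the side and top cameras differed by 2–4 mm on the comb's starting position. The force reading also showed no rise when the comb bottomed out, so I judged that it was home from the height stopping and from the picture.

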